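# Wind down the service cradle and clear the repair bench

## Robot

A 6-joint arm with a two-finger parallel gripper is mounted at the origin on the work surface. World frame = base frame: x ahead of the robot, y to its left, z up, the work surface at z = 0. Lengths are in m, angles in rad, forces in N, time in s.
With the tool pointing down it reaches from about 0.25 to 0.775 m from the base axis. Payload 4 kg.
Tool frame: the origin (TCP) lies midway between the tips of the shut fingers; the grasp point (between the pads) lies 19 mm behind it; z points along the fingers, y is the direction in which the jaws open and shut (so a half turn about z gives the same grasp; the last joint's range is limited). The gripper opens to 94 mm and grips with 3 to 60 N. Pads are 16 mm wide; open, the fingers measure 119 mm over their backs; the gripper's body (75 mm by 177 mm) begins 78 mm behind the grasp point.
Start: joints at [1.007, 0.087, 1.371, -0, 1.684, -0.103], TCP at [0.245, 0.493, 0.206] pointing down, gripper open.
Joint ranges: [-3.1, 3.1], [-0.76, 2.03], [0.27, 2.55], [-1.08, 4.22], [0.17, 2.65], [-2.57, 2.57]. Speed limits (rad/s): [2.79, 2.79, 3.14, 3.14, 3.14, 3.14].

## Interface

Orientations are given as [roll, pitch, yaw] about the fixed x, y, z axes, in that order (R = Rz(yaw) Ry(pitch) Rx(roll)).
In Python, from bench import robot, cams gives the robot as it stands.
- The arm moves only by the tool step_arm, never from a script. Its argument "plan" is a list that holds one entry, the list of rows, each a list of 5 numbers: the shift along the world's x, y, z in mm, then the turn about the world's z in rad, then the opening in per cent of the stroke, from 0 (shut) to 100 (fully open). In form: [[[tx, ty, tz, turn, fingers], ...]]. A call has 1 to 8 rows; each row is the pose to reach, as a shift and turn from the pose commanded when the call began; what a row does not reach only later rows make up. A row lasts 1/12 s, in which the tool goes at most 41.7 mm and 7.16 degrees, less where a joint would pass 70% of its speed; a pose out of reach is approached as far as the arm can. A call with a gripper value outside its range is refused whole. The fingers move at their own pace and stop on an object; the grip force is fixed at half the most. Time passes only in rows, so rows that repeat a pose let the fingers close. It gives the time, the measured TCP pose, the force and the opening at its end, in the units of the state.
- robot.get_obs(): the state, without advancing time (a new reading comes with each control period).
- cams.snapshot(name): name is "side" or "top"; returns a dict with "frame" (420x560x3 uint8, red, green, blue), "camera_matrix" (3x3 intrinsics, pixels), "k1" (the pictures are not rectified: a ray, as slopes to the right and down, at radius r is drawn at 1 + k1 r^2 times it, then the intrinsics apply), "origin" and "attitude" of the camera in the world. Camera axes: x right, y down, z forward; pixel columns grow to the right and rows downward; lengths in m; the calibration is good to about 2 mm. A picture is of the moment at which its call begins. There is no depth.
- robot.close_job(): hands the job in, once; it reports no verdict.
The state is a dict: "time": time; "joint_positions": joint angles; "qvel": joint speeds; "joint_torque": joint torques, N m; "tool_pos": TCP position; "ee_rot": TCP orientation; "wrist_force": force on the tool from outside, world axes, zero at the start; "wrist_torque": the same for the moment, N m; "width": finger opening in m.
Only numpy, scipy, OpenCV 4.12 (cv2) and the standard library are available. Lean on these libraries where they do the work, as an engineer would, in place of code of your own. Each camera call takes 0.05 s, during which the arm holds its last target. There are 200 camera calls.

## Task

The repair is finished. Fit the tommy bar into the holes of the jack's collar, one after another, and wind the collar counter-clockwise (seen from above) until the cradle with the machine is fully down on its rests, turning it with the bar only and not with the fingers; then hang the bar by its eye on the peg of the hanger and leave it hanging still. Stand every tin of parts upright in the carrier, one to a cell, and leave the jar, the screwdriver and the multimeter where they are.

Things in the scene. Friction and masses are not known exactly. Their poses are not given: they have to be found in the camera images.
- collar_mid (a point): centre of the jack's steel collar on its upright axis, level with its holes (83 mm above the bench). Collar 76 mm in diameter, 26 mm tall; six level radial holes 60 degrees apart, 14 mm wide and high, run from the rim to a solid core of 12.5 mm radius. The point turns with the collar: its x axis points out through one hole, z up. The cradle covers the far side
- collar (a joint): turn of the collar, rad: 0 with the cradle fully down on its rests (a solid stop), growing as it turns clockwise seen from above, which raises the cradle 20 mm a turn; 3 to 4.4 at the start, so several bar strokes are needed. Friction about 0.45 N m; it stays where left. The bar has play in a hole, so the collar follows up to 0.3 rad behind it
- station: the green cradle with the jack, fixed; origin at the foot of the jack's axis, x from the jack towards the machine, z up. The machine lies 50 to 300 mm from the jack along x, up to 115 mm to either side, up to 240 mm high. Over the collar a screw and a lug 26 mm wide reach 15 mm towards -x; at bench level a foot 100 mm wide, 12 mm thick reaches 50 mm towards -x
- bar_grip (a point): middle of the square handle of the loose tommy bar (55 mm long, 16 by 16 mm; grip it here); x along the bar towards its tip, z up as it lies. Round tip, 11 mm in diameter with a rounded end, from 27.5 to 87.5 mm along x; eye at -x. About 200 g; lies flat on the bench at the start, this point 8 mm above it
- bar_eye (a point): centre of the bar's eye, a ring bent from 8 mm rod, 28 mm inside and 44 mm outside, 47.5 mm from the middle of the handle along -x; the ring lies flat with the bar, hole axis along z; axes as bar_grip's
- bar: the same tommy bar; origin in the middle of its handle
- hanger: fixed grey hanger: a foot 90 mm by 70 mm and an upright steel strip 26 mm wide, 6 mm thick and 288 mm high with one peg; origin at bench level in the strip's front face; its own -x is the side the peg points to, roughly towards the robot
- peg_root (a point): where the peg leaves the strip, 213 mm above the bench; axes as the hanger's. The peg is a round rod 8 mm in diameter
- peg_tip (a point): upper free end of the peg, 39 mm out from the strip along the hanger's -x and 46 mm above the root: the peg slopes up and outwards at 50 degrees from level
- carrier: open plywood carrier fixed on the bench, 265 mm (its x) by 70 mm (its y), 32 mm high, walls and floor 5 mm, with three dividers as high as the walls making a row of four cells along x; origin under its middle
- cell1 (a point): middle of the inner floor (5 mm above the bench) of one of the carrier's four cells; each cell is 60 mm by 60 mm inside, 65 mm from the next; axes as the carrier's
- cell2 (a point): middle of the inner floor (5 mm above the bench) of one of the carrier's four cells; each cell is 60 mm by 60 mm inside, 65 mm from the next; axes as the carrier's
- cell3 (a point): middle of the inner floor (5 mm above the bench) of one of the carrier's four cells; each cell is 60 mm by 60 mm inside, 65 mm from the next; axes as the carrier's
- cell4 (a point): middle of the inner floor (5 mm above the bench) of one of the carrier's four cells; each cell is 60 mm by 60 mm inside, 65 mm from the next; axes as the carrier's
- tin1_mid (a point): screw-lid aluminium tin of parts, 52 mm in diameter, 50 mm tall, about 120 g, upright on the bench at the start; the point is its centre, half-way up (25 mm above its underside), z towards the lid. Some of the four tins may be absent
- tin2_mid (a point): screw-lid aluminium tin of parts, 52 mm in diameter, 50 mm tall, about 120 g, upright on the bench at the start; the point is its centre, half-way up (25 mm above its underside), z towards the lid. Some of the four tins may be absent
- tin3_mid (a point): screw-lid aluminium tin of parts, 52 mm in diameter, 50 mm tall, about 120 g, upright on the bench at the start; the point is its centre, half-way up (25 mm above its underside), z towards the lid. Some of the four tins may be absent
- tin4_mid (a point): screw-lid aluminium tin of parts, 52 mm in diameter, 50 mm tall, about 120 g, upright on the bench at the start; the point is its centre, half-way up (25 mm above its underside), z towards the lid. Some of the four tins may be absent
- screw_jar: closed glass jar, 64 mm in diameter, 85 mm tall, not part of the job; origin under its middle
- screwdriver: screwdriver 200 mm long, lying on the bench, not part of the job
- multimeter: yellow multimeter, 140 mm by 75 mm, 38 mm high, not part of the job
Mind the look-alikes: they are no part of the job. Of the things that look like the bar, take the one that is farthest from the robot's base at the start.

How it is judged:
By the outcome, as a careful person would: the job done as asked, in the order asked, and still so for the second after the job is handed in, with the robot touching nothing.
Of tin1, tin2, tin3, tin4 only 2 to 4 are there at a start; the rules pass over those that are not, and their reading is None.
At some moment in a run one of tin1, tin2, tin3, tin4 may be knocked a few centimetres aside while the robot is not near it.
It also fails if it takes over 210 s, if anything falls off the work surface, if the arm or the gripper's body presses on something with over 40 N, if the wrist force passes 120 N, or if a joint passes its speed limit or range.

## Working session

There is one attempt and no reset: what is moved stays moved. The work goes in short steps, Python scripts to look and compute and a tool call to move; the robot and the scene stay as the last step left them, time stands still between calls to the robot, and variables do not carry over. Pictures are saved under pics/ and viewed, about 12 in all and at most 16, crops included, and the job is handed in when it is done.

Besides the shell and the picture viewer there is one more tool, called after ">>>" by a JSON object that holds its "method" and its "body", one argument or row to a line. step_arm: Moves the arm, as the interface text tells. Its arguments: {"type":"object","properties":{"plan":{"type":"array"}},"required":["plan"]}

```bash
mkdir -p pics; ls
cat > h.py <<'E'
import numpy as np, cv2, sys
from scipy.spatial.transform import Rotation as Ro
from bench import robot, cams
def snap(n,save=None):
    s=cams.snapshot(n)
    if save: cv2.imwrite('pics/'+save,s['frame'][:,:,::-1])
    return s
def att(s):
    a=np.array(s['attitude'],float)
    return a if a.shape==(3,3) else Ro.from_euler('xyz',a).as_matrix()
def ray(s,u,v):
    K=np.array(s['camera_matrix']);d=np.array([(u-K[0,2])/K[0,0],(v-K[1,2])/K[1,1]]);p=d.copy()
    for _ in range(20): p=d/(1+s['k1']*(p@p))
    return np.array(s['origin']),att(s)@np.array([p[0],p[1],1])
def onz(s,u,v,z):
    o,d=ray(s,u,v);return o+d*(z-o[2])/d[2]
def proj(s,P):
    c=att(s).T@(np.array(P)-np.array(s['origin']));p=c[:2]/c[2];p=p*(1+s['k1']*(p@p))
    K=np.array(s['camera_matrix']);return np.array([K[0,0]*p[0]+K[0,2],K[1,1]*p[1]+K[1,2]])
def tri(s1,a,s2,b):
    o1,d1=ray(s1,*a);o2,d2=ray(s2,*b)
    t=np.linalg.lstsq(np.c_[d1,-d2],o2-o1,rcond=None)[0]
    p,q=o1+d1*t[0],o2+d2*t[1];return (p+q)/2,np.linalg.norm(p-q)
E
python3 - <<'E'
from h import *
for n in('top','side'):
    s=snap(n,n+'1.png');print(n,s['camera_matrix'],s['k1'],s['origin'],s['attitude'])
print(robot.get_obs())
E
```

```text
pics
top [[538.80551798   0.         280.48833341]
 [  0.         538.80551798 208.75166353]
 [  0.           0.           1.        ]] -0.06193973563634915 [ 0.18191061 -0.01090741  1.50945629] [-2.93255451e+00  2.12205007e-03 -1.57595380e+00]
side [[447.06034281   0.         273.09860169]
 [  0.         447.06034281 204.88707774]
 [  0.           0.           1.        ]] -0.13189215102652727 [ 0.0767547  -0.88864094  1.15031308] [-2.36285169  0.01892172 -0.44491936]
{'time': 0.1, 'joint_positions': array([ 1.00688788e+00,  8.79391681e-02,  1.37206691e+00, -6.24316170e-06,
        1.68361508e+00, -1.03100963e-01]), 'qvel': array([-0.00065357, -0.0032647 , -0.00471531, -0.00171201,  0.00029089,
        0.00111353]), 'joint_torque': array([ 2.07082951e-03, -3.41250265e+01, -3.03302765e+01,  7.19601614e-02,
        3.03745118e-02, -1.02672509e-04]), 'tool_pos': array([0.24431503, 0.49221577, 0.20440786]), 'ee_rot': array([-3.13957428e+00, -2.02598196e-04,  2.68078427e+00]), 'wrist_force': array([ 0.01987333, -0.11725235,  0.09408973]), 'wrist_torque': array([-0.00285251, -0.03349663, -0.00838711]), 'width': 0.09408541278604154}
```

View pics/top1.png

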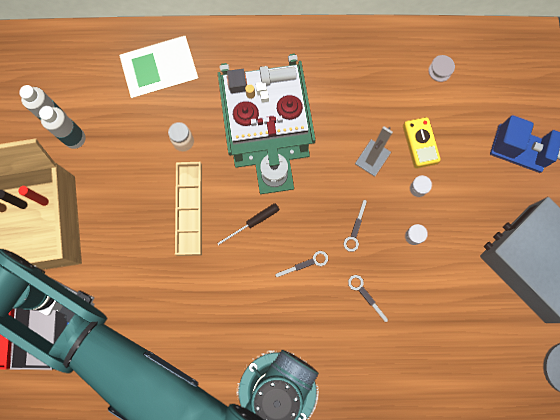

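View pics/side1.png

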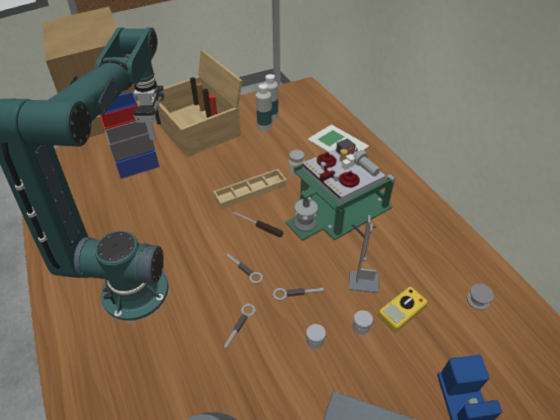

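Top view: three bars with their eye and tip at A (351,244)→(364,201), B (320,258)→(277,276) and C (356,283)→(386,320). The base is at about (277,388), so A is the farthest. Things that could pass for a tin are at (179,134), (422,186) and (417,234). The jar looks to be the larger, greyer one at (442,68).

Run:
```python
from h import *
t=snap('top');s=snap('side')
f=lambda *a:np.round(onz(*a),3)
for n,e,p in(('A',(351,244),(364,201)),('B',(320,258),(277,276)),('C',(356,283),(386,320))):
    E,P=f(t,*e,.008),f(t,*p,.008);print(n,E,P,np.linalg.norm((E+P)[:2]/2))
for n,a,b in(('t1',(179,131),(297,155)),('t2',(422,184),(363,318)),('t3',(417,232),(316,331)),('jar',(442,66),(480,293))):
    print(n,*[np.round(x,3) for x in tri(t,a,s,b)])
print('carrier corners',[f(t,u,v,.032) for u,v in((177,163),(201,163),(201,254),(176,254))])
print('hang strip top?',np.round(tri(t,(387,129),s,(368,219))[0],3))
print('collar',f(t,273,168,.09))
def crop(s,u0,v0,w,h,k): return cv2.resize(s['frame'][v0:v0+h,u0:u0+w,::-1],None,fx=k,fy=k,interpolation=cv2.INTER_CUBIC)
a=crop(t,225,145,200,116,4);cv2.imwrite('pics/c1.png',a)
b=np.vstack([crop(s,265,185,130,70,6)]);cv2.imwrite('pics/c2.png',b)
```

```text
A [ 0.398 -0.207  0.008] [ 0.522 -0.248  0.008] 0.5131824724208729
B [ 0.359 -0.119  0.008] [0.31  0.001 0.008] 0.3396634363601711
C [ 0.289 -0.218  0.008] [ 0.187 -0.297  0.008] 0.35064262433423576
t1 [0.71  0.275 0.078] 0.001
t2 [ 0.562 -0.409  0.044] 0.0
t3 [ 0.424 -0.386  0.046] 0.001
jar [ 0.93  -0.496  0.031] 0.001
carrier corners [array([0.631, 0.286, 0.032]), array([0.63 , 0.217, 0.032]), array([0.369, 0.211, 0.032]), array([0.369, 0.28 , 0.032])]
hang strip top? [ 0.636 -0.267  0.281]
collar [0.597 0.01  0.09 ]
```

View pics/c1.png

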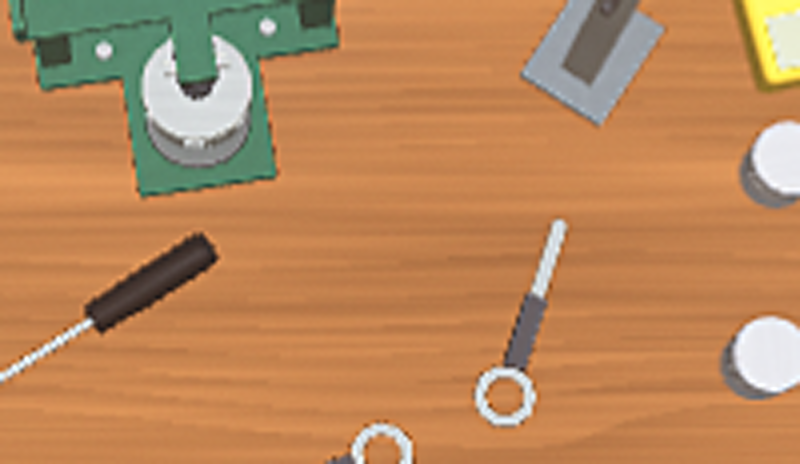

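View pics/c2.png

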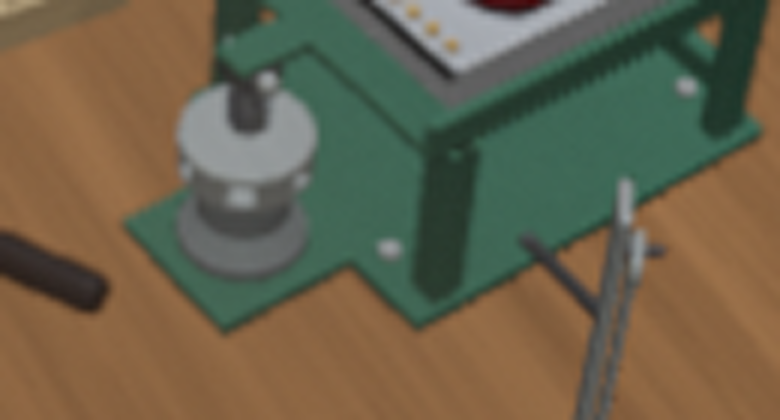

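The crop confirms bar A: a dark handle at about (356,228) px, eye at (351,244), tip at (364,202), lying clear. The collar top is centred near (274,167) px in the top view. Bright hole mouths show in side at about (305,217), (296,213) and (315,215), and in top at (273.5,180.5). The hanger's peg in the side crop points up and left, towards the robot.

```bash
cat > m.py <<'E'
from h import *
def comps(m,amin=20):
    n,l,st,c=cv2.connectedComponentsWithStats(m.astype(np.uint8))
    return [(i,st[i],c[i],l==i) for i in range(1,n) if st[i][4]>=amin]
E
python3 - <<'E'
from m import *
t=snap('top');s=snap('side')
# bar A: non-wood grey pixels in window
F=t['frame'].astype(int);sat=F.max(2)-F.min(2);val=F.max(2)
W=np.zeros(sat.shape,bool);W[195:254,338:376]=1
m=(sat<45)&W
for i,st,c,k in comps(m):
    v,u=np.nonzero(k);P=np.array([onz(t,a,b,.008)[:2] for a,b in zip(u,v)])
    mu=P.mean(0);d=np.linalg.svd(P-mu,full_matrices=False)[2][0];d*=np.sign(d[0])
    q=(P-mu)@d;e0,e1=mu+d*q.min(),mu+d*q.max()
    print('bar',st,mu,d,np.degrees(np.arctan2(d[1],d[0])),'len',np.ptp(q),'grip',e0+d*69.5e-3, e1-d*87.5e-3)
# collar top
W[:]=0;W[145:190,255:293]=1
k=(sat<30)&(val>170)&W
c=max(comps(k),key=lambda a:a[1][4]);cn=max(cv2.findContours(c[3].astype(np.uint8),0,1)[0],key=len)[:,0]
P=np.array([onz(t,a,b,.096)[:2] for a,b in cn]);
from scipy.optimize import least_squares
r=least_squares(lambda x:np.hypot(*(P-x[:2]).T)-.038,[.6,.01],loss='soft_l1',f_scale=.001);print('collar',r.x,np.round(np.hypot(*(P-r.x).T)*1e3)[::4])
# foot front edge, z=.012
a,b=onz(t,225+140/4,145+195/4,.012),onz(t,225+275/4,145+175/4,.012);print('foot',a,b,np.linalg.norm(a-b),np.degrees(np.arctan2(*(b-a)[1::-1])))
C=np.r_[r.x,.083]
M,e=tri(t,(273.5,180.5),s,(305,217.5));print('mark',M,e)
for nm,S,px in(('top',t,(273.5,180.5)),('s0',s,(305,217.5)),('s-',s,(296,213.3)),('s+',s,(315.3,215))):
    o,d=ray(S,*px)
    # intersect with cylinder r=38
    A=d[:2]@d[:2];B=(o-C)[:2]@d[:2];D=(o-C)[:2]@(o-C)[:2]-.038**2;q=B*B-A*D
    if q>0:
        p=o+d*(-B-np.sqrt(q))/A;print(nm,p,np.degrees(np.arctan2(*(p-C)[1::-1])))
# hanger foot corners & tip
f=lambda u,v,z:np.round(onz(t,u,v,z),3)
print('hfoot',[f(225+u/4,145+v/4,0.005) for u,v in((523,72),(600,125),(664,32))])
print('peg tip',tri(t,(225+606/4,145+6/4),s,(265+527/6,185+238/6)))
cv2.imwrite('pics/c3.png',np.hstack([cv2.resize(S['frame'][y:y+w,x:x+w,::-1],(400,400),interpolation=2) for S,x,y,w in((t,352,120,60),(s,340,215,80))]))
E
```

```text
bar [344 200  23  52 290] [ 0.44173489 -0.22147506] [ 0.94350322 -0.33136335] -19.351546449569252 len 0.15404736713216838 grip [ 0.44515099 -0.22267481] [ 0.44236517 -0.22169642]
collar [0.59982342 0.00867773] [37. 28. 22. 12. 10.  8. 13. 20. 30. 36. 36. 36. 37. 37. 36. 35. 36. 38.
 37. 36. 39. 36. 37. 38. 38. 38.]
foot [0.54375515 0.04897257 0.012     ] [ 0.55793164 -0.04764864  0.012     ] 0.09765568250056766 -81.65298472597433
mark [0.5872809  0.00698686 0.04051739] 0.024330701860533065
top [0.56182677 0.00918213 0.08996168] 179.23945470967544
s0 [ 0.5818316  -0.02479307  0.07929019] -118.25971689553178
s- [0.5624436  0.00184039 0.08328024] -169.63431940901708
s+ [ 0.62278681 -0.02159904  0.06876211] -52.821531643401286
hfoot [array([ 0.636, -0.229,  0.005]), array([ 0.596, -0.284,  0.005]), array([ 0.666, -0.334,  0.005])]
peg tip (array([ 0.60324727, -0.24573093,  0.25252056]), np.float64(9.196037327694414e-05))
```

View pics/c3.png

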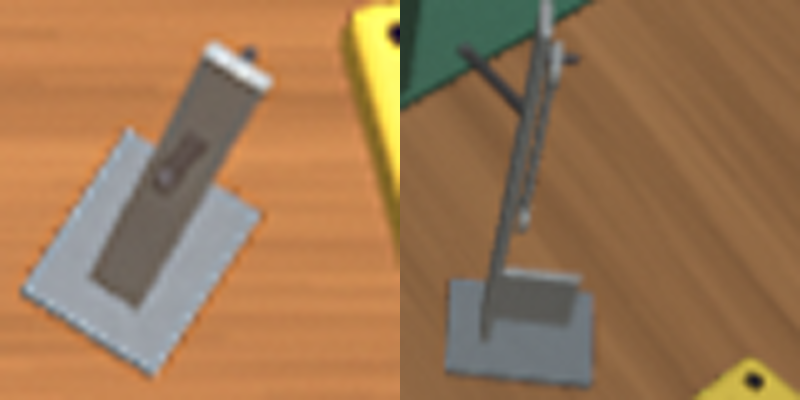

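The crop shows the strip's top edge at (383,127)–(392,133) px. In the top view the peg runs from its root near (383,141) to its tip near (377,147); in side the tip is at (352.4,225). Something else hangs behind the strip, which isn't ours, because the job's bar lies loose on the bench. Next I'll sample brightness around the collar's rim to find the holes.

Run:
```python
from m import *
t=snap('top');s=snap('side');C=np.array([.5998,.0087])
for nm,S,rng in(('top',t,range(130,240,4)),('side',s,range(170,330,4))):
    g=cv2.cvtColor(S['frame'],cv2.COLOR_RGB2GRAY).astype(np.float32)
    for z in(.078,.083,.088):
        pr=[proj(S,[C[0]+.038*np.cos(np.radians(a)),C[1]+.038*np.sin(np.radians(a)),z]) for a in rng]
        v=cv2.remap(g,np.float32([[p] for p in pr]),None,1)[:,0]
        print(nm,z,' '.join(f'{a}:{int(x)}' for a,x in zip(rng,v)))
f=lambda u,v,z:np.round(onz(t,352+u/6.667,120+v/6.667,z),4)
print('striptop',f(207,50,.288),f(270,86,.288),'base',f(92,276,.006),f(138,308,.006))
print('peg tip',f(163,182,.259),'root',f(205,140,.213),'tri',tri(t,(352+163/6.667,120+182/6.667),s,(340+62/5,215+49/5)))
print('foot',[f(u,v,.006) for u,v in((130,128),(25,292),(155,375),(262,215))])
```

```text
top 0.078 130:129 134:127 138:121 142:124 146:121 150:120 154:116 158:116 162:113 166:132 170:153 174:147 178:149 182:152 186:152 190:116 194:139 198:107 202:116 206:112 210:116 214:111 218:107 222:107 226:117 230:129 234:141 238:153
top 0.083 130:122 134:116 138:116 142:110 146:111 150:106 154:108 158:101 162:102 166:129 170:168 174:161 178:162 182:165 186:168 190:107 194:130 198:97 202:103 206:107 210:107 214:103 218:96 222:102 226:114 230:147 234:164 238:161
top 0.088 130:114 134:121 138:113 142:101 146:109 150:97 154:104 158:102 162:90 166:129 170:193 174:182 178:173 182:178 186:183 190:115 194:115 198:87 202:109 206:111 210:108 214:107 218:97 222:100 226:139 230:164 234:190 238:160
side 0.078 170:102 174:109 178:119 182:123 186:117 190:109 194:94 198:86 202:86 206:86 210:87 214:88 218:89 222:90 226:101 230:120 234:137 238:147 242:149 246:144 250:127 254:106 258:89 262:87 266:87 270:86 274:86 278:85 282:88 286:94 290:109 294:121 298:123 302:121 306:100 310:93 314:90 318:95 322:101 326:109
side 0.083 170:97 174:99 178:107 182:118 186:126 190:124 194:106 198:88 202:86 206:85 210:87
[... 266 characters left out ...]
6:116 190:124 194:118 198:101 202:97 206:94 210:97 214:98 218:97 222:96 226:101 230:112 234:123 238:129 242:129 246:126 250:117 254:109 258:104 262:102 266:103 270:105 274:108 278:107 282:110 286:115 290:116 294:118 298:117 302:117 306:120 310:121 314:126 318:127 322:130 326:133
striptop [ 0.6392 -0.257   0.288 ] [ 0.6254 -0.2791  0.288 ] base [ 0.6404 -0.2585  0.006 ] [ 0.6258 -0.278   0.006 ]
peg tip [ 0.599  -0.2443  0.259 ] root [ 0.631  -0.2697  0.213 ] tri (array([ 0.60154441, -0.24562118,  0.2525302 ]), np.float64(0.0007854604623381712))
foot [array([ 0.7084, -0.278 ,  0.006 ]), array([ 0.6333, -0.2289,  0.006 ]), array([ 0.5955, -0.2841,  0.006 ]), array([ 0.668 , -0.3345,  0.006 ])]
```

>>> {"method": "step_arm", "body": {
  "plan": [
    [[25,-90,0,-0.12,100],[50,-179,0,-0.25,100],[75,-268,0,-0.37,100],[80,-285,0,-0.5,100],[90,-330,0,-0.62,100],[90,-330,0,-0.75,100],[90,-330,0,-0.87,100],[90,-330,0,-1.0,100]]
  ]
}}

```text
time: 1.07
tool_pos: [0.3323, 0.1693, 0.2058]
ee_rot: [3.14, -0.0, 1.681]
wrist_force: [0.7, 0.2, -0.6]
width: 0.0942
```

>>> {"method": "step_arm", "body": {
  "plan": [
    [[10,-40,0,-0.125,100],[20,-80,0,-0.25,100],[30,-120,0,-0.375,100],[40,-160,0,-0.5,100],[50,-200,0,-0.625,100],[60,-240,0,-0.75,100],[70,-280,0,-0.875,100],[80,-320,0,-1.0,100]]
  ]
}}

```text
time: 1.73
tool_pos: [0.4123, -0.1512, 0.2058]
ee_rot: [3.141, -0.001, 0.679]
wrist_force: [0.9, 0.2, -0.0]
width: 0.0941
```

>>> {"method": "step_arm", "body": {
  "plan": [
    [[10,-22,-20,-0.125,100],[29,-65,-40,-0.25,100],[29,-65,-60,-0.375,100],[29,-65,-80,-0.5,100],[29,-65,-100,-0.625,100],[29,-65,-110,-0.75,100],[29,-65,-110,-0.875,100],[29,-65,-110,-1.0,100]]
  ]
}}

```text
time: 2.4
tool_pos: [0.4405, -0.2135, 0.0941]
ee_rot: [-3.141, 0.003, -0.321]
wrist_force: [-0.4, -0.4, 0.2]
width: 0.0939
```

>>> {"method": "step_arm", "body": {
  "plan": [
    [[0,0,0,-0.02,100],[0,0,0,-0.02,100],[0,0,0,-0.02,100],[0,0,0,-0.02,100]]
  ]
}}

```text
time: 2.73
tool_pos: [0.4415, -0.214, 0.0958]
ee_rot: [3.141, -0.001, -0.332]
wrist_force: [-0.7, 0.2, 0.2]
width: 0.0944
```

>>> {"method": "step_arm", "body": {
  "plan": [
    [[2,-8,-30,-0.006,100],[2,-8,-60,-0.006,100],[2,-8,-80,-0.006,100],[2,-8,-92,-0.006,100],[2,-8,-92,-0.006,100],[2,-8,-92,-0.006,60],[2,-8,-92,-0.006,30],[2,-8,-92,-0.006,0]]
  ]
}}

```text
time: 3.4
tool_pos: [0.4438, -0.2222, 0.0042]
ee_rot: [3.141, -0.001, -0.34]
wrist_force: [-0.0, 0.2, -0.2]
width: 0.0775
```

>>> {"method": "step_arm", "body": {
  "plan": [
    [[0,0,0,0,0],[0,0,0,0,0],[0,0,0,0,0],[0,0,0,0,0],[0,0,0,0,0],[0,0,0,0,0],[0,0,0,0,0]]
  ]
}}

```text
time: 3.98
tool_pos: [0.4433, -0.2219, 0.0035]
ee_rot: [3.141, 0.0, -0.34]
wrist_force: [0.1, -0.4, 0.5]
width: 0.0306
```

>>> {"method": "step_arm", "body": {
  "plan": [
    [[0,0,0,0,0],[0,0,0,0,0],[0,0,0,0,0],[0,0,0,0,0],[0,0,20,0,0],[0,0,50,0,0],[0,0,75,0,0],[0,0,75,0,0]]
  ]
}}

```text
time: 4.65
tool_pos: [0.4465, -0.2238, 0.084]
ee_rot: [3.139, -0.01, -0.34]
wrist_force: [0.8, -0.5, -1.0]
width: 0.0159
```

>>> {"method": "step_arm", "body": {
  "plan": [
    [[0,20,0,0.06,0],[0,60,0,0.12,0],[0,100,0,0.18,0],[0,140,0,0.24,0],[0,180,0,0.3,0],[0,213,0,0.33,0],[0,233,0,0.35,0],[0,233,0,0.357,0]]
  ]
}}

```text
time: 5.32
tool_pos: [0.4419, 0.0149, 0.0768]
ee_rot: [-3.139, 0.003, 0.023]
wrist_force: [-0.8, -0.2, -2.9]
width: 0.0154
```

Run:
```python
from m import *
o=robot.get_obs();print(o['tool_pos'],o['ee_rot'],o['width'],o['wrist_force'])
t=snap('top');s=snap('side')
cv2.imwrite('pics/c4.png',np.hstack([cv2.resize(S['frame'][y:y+w,x:x+w,::-1],(400,400),interpolation=2) for S,x,y,w in((t,225,150,100),(s,250,170,100))]))
```

```text
[0.44191897 0.01488033 0.07684232] [-3.13918301e+00  2.56103316e-03  2.26762802e-02] 0.015430035030444232 [-0.79484709 -0.20331195 -2.86887928]
```

View pics/c4.png

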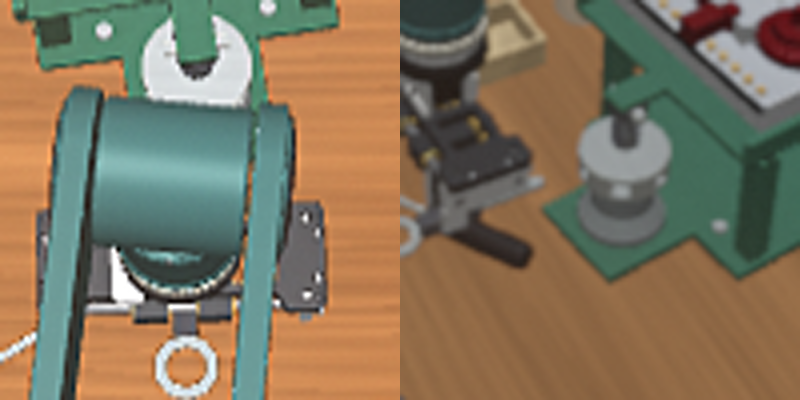

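The bar is held level. Its eye is at top px (271.8,241.8) and side px (252,228), and its tip at side px (286,215). I'll check these against the tool pose.

```bash
cat >> m.py <<'E'
def hold(): 
    o=robot.get_obs();return np.array(o['tool_pos']),o['ee_rot'][2],o
E
python3 - <<'E'
from m import *
t=snap('top');s=snap('side');p,y,o=hold();d=np.array([np.cos(y),np.sin(y),0])
print(p,y,o['ee_rot'])
for dz in(0,.0045,.008):
    g=p+[0,0,dz];print(dz,'eye top',proj(t,g-.0475*d),'side',proj(s,g-.0475*d),'tip side',proj(s,g+.0875*d))
print(onz(t,271.75,241.75,.0815),tri(t,(271.75,241.75),s,(252,228)))
E
```

```text
[0.44293071 0.01028527 0.07766147] 0.015705942175484155 [3.14105228e+00 1.41733456e-03 1.57059422e-02]
0 eye top [273.58813216 241.69267695] side [248.55621021 229.83209675] tip side [285.95604955 215.69281967]
0.0045 eye top [273.56345218 241.44425499] side [248.47381686 228.89969498] tip side [285.95833908 214.75419099]
0.008 eye top [273.54415213 241.24998396] side [248.40949386 228.17154121] tip side [285.96011638 214.02128586]
[0.39473566 0.01440243 0.0815    ] (array([0.40208039, 0.01324717, 0.07652536]), np.float64(0.013303298071587527))
```

>>> {"method": "step_arm", "body": {
  "plan": [
    [[10,0,1,-0.033,0],[20,1,1,-0.033,0],[27,1,1,-0.033,0],[27,1,1,-0.033,0],[27,1,1,-0.033,0],[27,1,1,-0.033,0]]
  ]
}}

```text
time: 6.02
tool_pos: [0.4701, 0.0118, 0.0792]
ee_rot: [3.142, 0.001, -0.017]
wrist_force: [0.6, 1.4, -2.1]
width: 0.0157
```

Run:
```python
from m import *
s=snap('side');t=snap('top');p,y,o=hold();print(p,y,o['wrist_force'])
d=np.array([np.cos(y),np.sin(y),0]);print(proj(s,p+[0,0,.0045]+.0875*d))
cv2.imwrite('pics/c5.png',cv2.resize(s['frame'][180:240,265:345,::-1],(800,600),interpolation=2))
```

```text
[0.46998271 0.01198411 0.07936619] -0.016212358693811213 [-0.06590666 -0.7172918  -2.15873996]
[293.44132659 211.94981494]
```

View pics/c5.png

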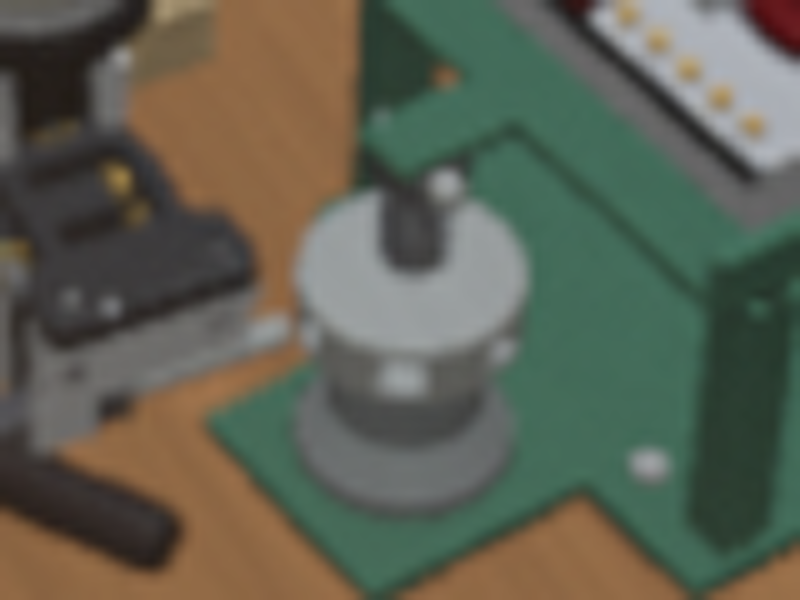

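The tip, at side px (293.7,213), is right in front of the left hole mouth at about (296,213), about level with it. I'll push in gently.

>>> {"method": "step_arm", "body": {
  "plan": [
    [[4,-1,0,0,0],[8,-1,0,0,0],[12,-1,0,0,0],[12,-1,0,0,0]]
  ]
}}

```text
time: 6.45
tool_pos: [0.4832, 0.011, 0.0796]
ee_rot: [3.141, -0.001, -0.016]
wrist_force: [-0.6, -0.2, -1.5]
width: 0.0155
```

>>> {"method": "step_arm", "body": {
  "plan": [
    [[5,0,0,0,0],[9,0,0,0,0],[12,0,0,0,0],[12,0,0,0,0]]
  ]
}}

```text
time: 6.78
tool_pos: [0.4951, 0.0108, 0.0794]
ee_rot: [3.141, -0.001, -0.016]
wrist_force: [-0.1, -1.4, -2.4]
width: 0.0157
```

```bash
cat >> m.py <<'E'
C0=np.array([.5998,.0087])
def arc(a0,a1,r0,r1,step=6.5):
    n=int(np.ceil(abs(a1-a0)/step));A=np.radians(np.linspace(a0,a1,n+1));R=np.linspace(r0,r1,n+1)
    X=C0+np.c_[R*np.cos(A),R*np.sin(A)];return [[round(1e3*(x[0]-X[0][0])),round(1e3*(x[1]-X[0][1])),0,round(a-A[0],3),0] for x,a in zip(X,A)][1:]
def prof(s):
    g=cv2.cvtColor(s['frame'],cv2.COLOR_RGB2GRAY).astype(np.float32);rng=np.arange(196,310,2)
    v=np.mean([cv2.remap(g,np.float32([[proj(s,[C0[0]+.038*np.cos(np.radians(a)),C0[1]+.038*np.sin(np.radians(a)),z])] for a in rng]),None,1)[:,0] for z in(.08,.083,.086)],0)
    return ' '.join(f'{a}:{int(x)}' for a,x in zip(rng,v))
E
python3 - <<'E'
from m import *
for r in arc(178.85,231,104.7e-3,104.7e-3): print(r)
E
```

```text
[0, -11, 0, np.float64(0.101), 0]
[2, -21, 0, np.float64(0.202), 0]
[4, -31, 0, np.float64(0.303), 0]
[8, -41, 0, np.float64(0.405), 0]
[12, -51, 0, np.float64(0.506), 0]
[17, -60, 0, np.float64(0.607), 0]
[24, -69, 0, np.float64(0.708), 0]
[31, -76, 0, np.float64(0.809), 0]
[39, -83, 0, np.float64(0.91), 0]
```

>>> {"method": "step_arm", "body": {
  "plan": [
    [[0,-11,0,0.101,0],[2,-21,0,0.202,0],[4,-31,0,0.303,0],[8,-41,0,0.405,0],[8,-41,0,0.405,0]]
  ]
}}

```text
time: 7.2
tool_pos: [0.5003, -0.028, 0.0786]
ee_rot: [-3.134, 0.003, 0.393]
wrist_force: [-5.2, 6.7, 0.4]
width: 0.0159
```

>>> {"method": "step_arm", "body": {
  "plan": [
    [[4,-10,0,0.101,0],[9,-19,0,0.202,0],[16,-28,0,0.303,0],[23,-35,0,0.404,0],[31,-42,0,0.505,0],[31,-42,0,0.505,0],[31,-42,0,0.505,0]]
  ]
}}

```text
time: 7.78
tool_pos: [0.529, -0.0718, 0.0779]
ee_rot: [-3.132, 0.006, 0.895]
wrist_force: [-10.3, -1.9, 1.8]
width: 0.0159
```

Run:
```python
from m import *
s=snap('side');t=snap('top');p,y,o=hold();print(p,np.degrees(y),o['wrist_force'],prof(s))
cv2.imwrite('pics/c6.png',np.hstack([cv2.resize(S['frame'][y:y+w,x:x+w,::-1],(400,400),interpolation=2) for S,x,y,w in((t,225,130,100),(s,265,170,70))]))
```

```text
[ 0.52885822 -0.07168559  0.07799914] 51.27734309098274 [-9.58321274 -0.69735901  0.17930589] 196:109 198:107 200:110 202:112 204:112 206:108 208:102 210:96 212:84 214:72 216:59 218:53 220:47 222:42 224:42 226:42 228:42 230:41 232:41 234:41 236:41 238:42 240:43 242:46 244:54 246:62 248:70 250:80 252:88 254:91 256:94 258:97 260:100 262:105 264:111 266:117 268:121 270:122 272:122 274:122 276:121 278:118 280:112 282:107 284:102 286:97 288:94 290:92 292:89 294:87 296:83 298:79 300:72 302:65 304:60 306:54 308:49
```

View pics/c6.png

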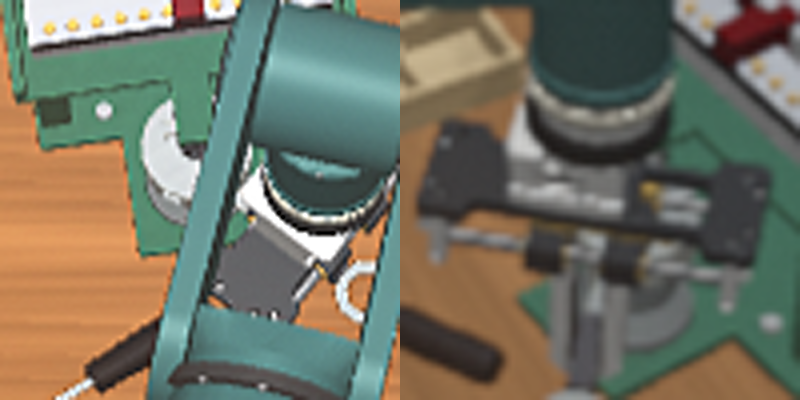

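The bar went in and the collar followed. The top crop shows the arm clear of the machine. Now I'll withdraw and swing back.

Run:
```python
from m import *
print([list(map(float,r)) for r in arc(230,158,.145,.145,6.6)])
```

```text
[[-12.0, 11.0, 0.0, -0.114, 0.0], [-23.0, 24.0, 0.0, -0.228, 0.0], [-32.0, 38.0, 0.0, -0.343, 0.0], [-39.0, 53.0, 0.0, -0.457, 0.0], [-45.0, 68.0, 0.0, -0.571, 0.0], [-49.0, 84.0, 0.0, -0.685, 0.0], [-51.0, 101.0, 0.0, -0.8, 0.0], [-52.0, 117.0, 0.0, -0.914, 0.0], [-50.0, 134.0, 0.0, -1.028, 0.0], [-47.0, 150.0, 0.0, -1.142, 0.0], [-41.0, 165.0, 0.0, -1.257, 0.0]]
```

>>> {"method": "step_arm", "body": {
  "plan": [
    [[-6,-7,0,0,0],[-12,-14,0,0,0],[-18,-21,0,0,0],[-24,-28,0,0,0],[-24,-29,0,0,0],[-24,-29,0,0,0]]
  ]
}}

```text
time: 8.38
tool_pos: [0.5096, -0.1016, 0.0799]
ee_rot: [3.14, -0.001, 0.893]
wrist_force: [0.2, 0.3, -2.1]
width: 0.0155
```

>>> {"method": "step_arm", "body": {
  "plan": [
    [[-12,11,0,-0.114,0],[-23,24,0,-0.228,0],[-32,38,0,-0.343,0],[-39,53,0,-0.457,0],[-45,68,0,-0.571,0],[-49,84,0,-0.685,0],[-51,101,0,-0.8,0],[-52,117,0,-0.914,0]]
  ]
}}

```text
time: 9.05
tool_pos: [0.4576, 0.0171, 0.0799]
ee_rot: [-3.141, -0.001, -0.026]
wrist_force: [0.5, -0.3, -1.9]
width: 0.0161
```

>>> {"method": "step_arm", "body": {
  "plan": [
    [[2,17,0,-0.114,0],[5,33,0,-0.228,0],[11,48,0,-0.343,0],[11,48,0,-0.37,0],[11,48,0,-0.37,0]]
  ]
}}

```text
time: 9.47
tool_pos: [0.469, 0.0651, 0.0798]
ee_rot: [-3.141, -0.001, -0.389]
wrist_force: [0.1, -0.3, -1.7]
width: 0.0157
```

Run:
```python
from m import *
s=snap('side');p,y,o=hold();print(p,np.degrees(y),o['wrist_force'],prof(s))
```

```text
[0.46876459 0.06456464 0.07970132] -22.255286279604167 [ 0.58401708  0.39147362 -2.87926198] 196:90 198:90 200:91 202:92 204:95 206:102 208:113 210:124 212:133 214:140 216:147 218:147 220:146 222:143 224:135 226:126 228:116 230:105 232:95 234:94 236:92 238:92 240:92 242:93 244:93 246:93 248:93 250:93 252:93 254:93 256:93 258:99 260:105 262:112 264:121 266:128 268:132 270:134 272:133 274:130 276:123 278:116 280:108 282:102 284:97 286:94 288:94 290:94 292:95 294:96 296:97 298:98 300:99 302:100 304:101 306:103 308:104
```

>>> {"method": "step_arm", "body": {
  "plan": [
    [[2,4,-1,-0.048,0],[2,4,-1,-0.048,0],[2,4,-1,-0.048,0],[6,2,-1,-0.048,0],[11,0,-1,-0.048,0],[15,-2,-1,-0.048,0],[18,-3,-1,-0.048,0],[18,-3,-1,-0.048,0]]
  ]
}}

```text
time: 10.18
tool_pos: [0.4871, 0.0606, 0.0785]
ee_rot: [3.142, -0.0, -0.439]
wrist_force: [-0.2, -0.8, -1.8]
width: 0.0162
```

>>> {"method": "step_arm", "body": {
  "plan": [
    [[4,-2,0,0,0],[8,-4,0,0,0],[8,-4,0,0,0]]
  ]
}}

```text
time: 10.43
tool_pos: [0.4951, 0.0567, 0.0786]
ee_rot: [3.142, -0.001, -0.439]
wrist_force: [-0.3, -0.4, -1.7]
width: 0.0157
```

Run:
```python
from m import *
for a in((155,196.6),(196.6,238)): print([list(map(float,r)) for r in arc(*a,.106,.106,6)])
print([list(map(float,r)) for r in arc(238,238,.106,.106,6)],'back1',[list(map(float,r)) for r in arc(238,190,.145,.145,6.6)],'back2',[list(map(float,r)) for r in arc(190,157,.145,.145,6.6)])
```

```text
[[-4.0, -10.0, 0.0, 0.104, 0.0], [-7.0, -21.0, 0.0, 0.207, 0.0], [-9.0, -32.0, 0.0, 0.311, 0.0], [-10.0, -43.0, 0.0, 0.415, 0.0], [-10.0, -54.0, 0.0, 0.519, 0.0], [-8.0, -64.0, 0.0, 0.622, 0.0], [-6.0, -75.0, 0.0, 0.726, 0.0]]
[[4.0, -10.0, 0.0, 0.103, 0.0], [8.0, -20.0, 0.0, 0.206, 0.0], [14.0, -30.0, 0.0, 0.31, 0.0], [21.0, -38.0, 0.0, 0.413, 0.0], [28.0, -46.0, 0.0, 0.516, 0.0], [36.0, -53.0, 0.0, 0.619, 0.0], [45.0, -60.0, 0.0, 0.723, 0.0]]
[] back1 [[-12.0, 9.0, 0.0, -0.105, 0.0], [-24.0, 19.0, 0.0, -0.209, 0.0], [-34.0, 30.0, 0.0, -0.314, 0.0], [-43.0, 42.0, 0.0, -0.419, 0.0], [-51.0, 55.0, 0.0, -0.524, 0.0], [-58.0, 69.0, 0.0, -0.628, 0.0], [-63.0, 83.0, 0.0, -0.733, 0.0], [-66.0, 98.0, 0.0, -0.838, 0.0]] back2 [[-2.0, 17.0, 0.0, -0.115, 0.0], [-2.0, 33.0, 0.0, -0.23, 0.0], [0.0, 50.0, 0.0, -0.346, 0.0], [4.0, 66.0, 0.0, -0.461, 0.0], [9.0, 82.0, 0.0, -0.576, 0.0]]
```

>>> {"method": "step_arm", "body": {
  "plan": [
    [[4,-2,0,0,0],[8,-4,0,0,0],[8,-4,0,0,0]]
  ]
}}

```text
time: 10.68
tool_pos: [0.5031, 0.0527, 0.0786]
ee_rot: [3.142, -0.001, -0.438]
wrist_force: [0.6, -0.1, -1.5]
width: 0.0155
```

>>> {"method": "step_arm", "body": {
  "plan": [
    [[-4,-10,0,0.104,0],[-7,-21,0,0.207,0],[-9,-32,0,0.311,0],[-10,-43,0,0.415,0],[-10,-54,0,0.519,0],[-8,-64,0,0.622,0],[-6,-75,0,0.726,0],[-6,-75,0,0.726,0]]
  ]
}}

```text
time: 11.35
tool_pos: [0.4955, -0.019, 0.078]
ee_rot: [-3.133, 0.0, 0.293]
wrist_force: [-3.4, 10.2, -1.3]
width: 0.0162
```

>>> {"method": "step_arm", "body": {
  "plan": [
    [[4,-10,0,0.103,0],[8,-20,0,0.206,0],[14,-30,0,0.31,0],[21,-38,0,0.413,0],[28,-46,0,0.516,0],[36,-53,0,0.619,0],[45,-60,0,0.723,0],[45,-60,0,0.723,0]]
  ]
}}

```text
time: 12.02
tool_pos: [0.5372, -0.0815, 0.0765]
ee_rot: [-3.13, 0.005, 1.016]
wrist_force: [-10.1, 1.0, 0.4]
width: 0.016
```

>>> {"method": "step_arm", "body": {
  "plan": [
    [[-5,-8,0,0,0],[-10,-16,0,0,0],[-15,-24,0,0,0],[-19,-30,0,0,0],[-19,-30,0,0,0],[-19,-30,0,0,0]]
  ]
}}

```text
time: 12.52
tool_pos: [0.5226, -0.1124, 0.0789]
ee_rot: [3.14, -0.001, 1.01]
wrist_force: [-0.0, 0.7, -1.9]
width: 0.0154
```

>>> {"method": "step_arm", "body": {
  "plan": [
    [[-12,9,0,-0.105,0],[-24,19,0,-0.209,0],[-34,30,0,-0.314,0],[-43,42,0,-0.419,0],[-51,55,0,-0.524,0],[-58,69,0,-0.628,0],[-63,83,0,-0.733,0],[-66,98,0,-0.838,0]]
  ]
}}

```text
time: 13.18
tool_pos: [0.4563, -0.0131, 0.0789]
ee_rot: [3.141, -0.001, 0.167]
wrist_force: [0.1, -0.3, -1.5]
width: 0.0157
```

>>> {"method": "step_arm", "body": {
  "plan": [
    [[-2,17,0,-0.115,0],[-2,33,0,-0.23,0],[0,50,0,-0.346,0],[3,66,0,-0.44,0],[3,66,0,-0.461,0],[3,66,0,-0.461,0]]
  ]
}}

```text
time: 13.68
tool_pos: [0.4597, 0.0526, 0.0788]
ee_rot: [3.141, -0.001, -0.285]
wrist_force: [0.7, 0.3, -2.2]
width: 0.0157
```

Run:
```python
from m import *
s=snap('side');p,y,o=hold();d=p[:2]-C0;print(p,np.degrees(y),np.degrees(np.arctan2(d[1],d[0])),np.hypot(*d),o['wrist_force'],prof(s))
```

```text
[0.45954574 0.05201998 0.07871914] -16.37270115285847 162.83578359191924 0.14679195390751842 [ 0.14388998  0.61029731 -1.72570678] 196:89 198:89 200:89 202:90 204:91 206:97 208:107 210:117 212:127 214:135 216:145 218:147 220:147 222:145 224:136 226:127 228:117 230:106 232:97 234:95 236:94 238:94 240:94 242:94 244:94 246:93 248:93 250:93 252:93 254:93 256:94 258:99 260:104 262:110 264:119 266:128 268:133 270:134 272:135 274:131 276:125 278:118 280:110 282:103 284:97 286:94 288:95 290:95 292:96 294:97 296:98 298:99 300:100 302:101 304:103 306:105 308:106
```

>>> {"method": "step_arm", "body": {
  "plan": [
    [[5,7,0,-0.08,0],[10,15,0,-0.145,0],[10,15,0,-0.145,0],[10,15,0,-0.145,0],[15,13,0,-0.145,0],[20,11,0,-0.145,0],[25,9,0,-0.145,0],[25,9,0,-0.145,0]]
  ]
}}

```text
time: 14.4
tool_pos: [0.4855, 0.0602, 0.0786]
ee_rot: [3.142, -0.001, -0.434]
wrist_force: [-0.6, 0.9, -2.5]
width: 0.0157
```

>>> {"method": "step_arm", "body": {
  "plan": [
    [[4,-2,0,0,0],[8,-4,0,0,0],[8,-4,0,0,0]]
  ]
}}

```text
time: 14.65
tool_pos: [0.4931, 0.0566, 0.0785]
ee_rot: [3.141, -0.001, -0.434]
wrist_force: [0.3, -1.1, -0.6]
width: 0.0155
```

Going in cleanly. I'll finish the insertion and make stroke 3.

>>> {"method": "step_arm", "body": {
  "plan": [
    [[4,-2,0,0,0],[9,-4,0,0,0],[10,-4,0,0,0],[10,-4,0,0,0]]
  ]
}}

```text
time: 14.98
tool_pos: [0.5028, 0.053, 0.0785]
ee_rot: [3.142, -0.0, -0.433]
wrist_force: [0.1, -0.8, -1.7]
width: 0.0159
```

>>> {"method": "step_arm", "body": {
  "plan": [
    [[-4,-10,0,0.104,0],[-7,-21,0,0.207,0],[-9,-32,0,0.311,0],[-10,-43,0,0.415,0],[-10,-54,0,0.519,0],[-8,-64,0,0.622,0],[-6,-75,0,0.726,0],[-6,-75,0,0.726,0]]
  ]
}}

```text
time: 15.65
tool_pos: [0.4952, -0.0193, 0.078]
ee_rot: [-3.134, 0.001, 0.298]
wrist_force: [-2.7, 9.2, -0.6]
width: 0.016
```

>>> {"method": "step_arm", "body": {
  "plan": [
    [[4,-10,0,0.103,0],[8,-20,0,0.206,0],[14,-30,0,0.31,0],[21,-38,0,0.413,0]]
  ]
}}

```text
time: 15.98
tool_pos: [0.5129, -0.0569, 0.0768]
ee_rot: [-3.129, 0.004, 0.714]
wrist_force: [-10.0, 4.9, -0.4]
width: 0.0162
```

>>> {"method": "step_arm", "body": {
  "plan": [
    [[7,-8,0,0.103,0],[15,-15,0,0.206,0],[24,-22,0,0.31,0],[24,-22,0,0.31,0]]
  ]
}}

```text
time: 16.32
tool_pos: [0.5369, -0.0815, 0.0764]
ee_rot: [-3.129, 0.005, 1.021]
wrist_force: [-10.3, 1.8, 0.4]
width: 0.0163
```

>>> {"method": "step_arm", "body": {
  "plan": [
    [[-5,-8,0,0,0],[-10,-16,0,0,0],[-15,-24,0,0,0],[-19,-30,0,0,0],[-19,-30,0,0,0],[-19,-30,0,0,0]]
  ]
}}

```text
time: 16.82
tool_pos: [0.5226, -0.1124, 0.0789]
ee_rot: [3.14, -0.001, 1.015]
wrist_force: [0.3, -0.1, -1.7]
width: 0.0154
```

>>> {"method": "step_arm", "body": {
  "plan": [
    [[-12,9,0,-0.105,0],[-24,19,0,-0.209,0],[-34,30,0,-0.314,0],[-43,42,0,-0.419,0],[-51,55,0,-0.524,0],[-58,69,0,-0.628,0],[-63,83,0,-0.733,0],[-66,98,0,-0.838,0]]
  ]
}}

```text
time: 17.48
tool_pos: [0.4563, -0.0132, 0.0789]
ee_rot: [3.141, -0.001, 0.172]
wrist_force: [0.3, -0.3, -1.9]
width: 0.0156
```

>>> {"method": "step_arm", "body": {
  "plan": [
    [[-2,17,0,-0.115,0],[-2,33,0,-0.23,0],[0,50,0,-0.346,0],[3,66,0,-0.461,0],[13,81,0,-0.575,0],[13,81,0,-0.606,0],[13,81,0,-0.606,0]]
  ]
}}

```text
time: 18.07
tool_pos: [0.47, 0.0682, 0.0789]
ee_rot: [-3.141, -0.001, -0.427]
wrist_force: [0.5, 0.5, -1.8]
width: 0.0156
```

Run:
```python
from m import *
s=snap('side');p,y,o=hold();d=p[:2]-C0;print(p,np.degrees(y),np.degrees(np.arctan2(d[1],d[0])),np.hypot(*d),o['wrist_force'],prof(s))
cv2.imwrite('pics/c7.png',cv2.resize(s['frame'][130:250,265:425,::-1],(800,600),interpolation=2))
```

```text
[0.46967975 0.06763788 0.07876313] -24.41844555325543 155.631880301268 0.14284590456989318 [-0.67785299 -0.30756395 -2.11667629] 196:90 198:91 200:93 202:96 204:102 206:111 208:122 210:134 212:141 214:146 216:151 218:148 220:144 222:137 224:126 226:113 228:105 230:99 232:94 234:94 236:93 238:93 240:94 242:94 244:93 246:93 248:93 250:93 252:93 254:95 256:96 258:105 260:116 262:126 264:134 266:141 268:144 270:140 272:137 274:131 276:124 278:117 280:108 282:101 284:96 286:93 288:94 290:94 292:95 294:96 296:98 298:99 300:100 302:101 304:103 306:105 308:106
```

View pics/c7.png

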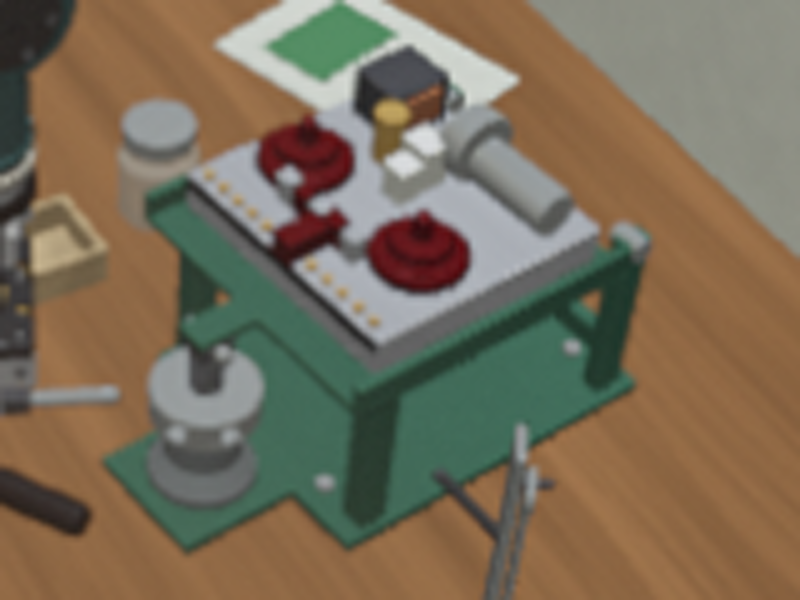

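The side crop shows that the object behind the carrier is the glass jar: lid at 85 mm, body visible. So it isn't a tin. The far disc, 31 mm high and out of reach, isn't a tin either. The next two holes show at side px (300,217) and (311,217). Stroke 4, watching for the stop.

>>> {"method": "step_arm", "body": {
  "plan": [
    [[3,1,0,-0.02,0],[3,1,0,-0.02,0],[8,-1,0,-0.02,0],[13,-3,0,-0.02,0],[18,-5,0,-0.02,0],[22,-7,0,-0.02,0],[26,-9,0,-0.02,0],[26,-9,0,-0.02,0]]
  ]
}}

```text
time: 18.78
tool_pos: [0.4962, 0.0575, 0.0785]
ee_rot: [3.141, -0.0, -0.449]
wrist_force: [0.5, 0.1, -2.5]
width: 0.0157
```

>>> {"method": "step_arm", "body": {
  "plan": [
    [[4,-2,0,0,0],[8,-4,0,0,0],[8,-4,0,0,0]]
  ]
}}

```text
time: 19.03
tool_pos: [0.5041, 0.0537, 0.0786]
ee_rot: [3.142, -0.001, -0.449]
wrist_force: [-0.2, -0.2, -1.3]
width: 0.0158
```

>>> {"method": "step_arm", "body": {
  "plan": [
    [[-4,-10,0,0.104,0],[-7,-21,0,0.207,0],[-9,-32,0,0.311,0],[-9,-32,0,0.311,0]]
  ]
}}

```text
time: 19.37
tool_pos: [0.4945, 0.0244, 0.0787]
ee_rot: [-3.135, -0.0, -0.132]
wrist_force: [1.0, 8.5, -1.4]
width: 0.0164
```

>>> {"method": "step_arm", "body": {
  "plan": [
    [[-1,-5,0,0.052,0],[-1,-11,0,0.104,0],[-1,-16,0,0.156,0],[-1,-16,0,0.156,0]]
  ]
}}

```text
time: 19.7
tool_pos: [0.4931, 0.0093, 0.0784]
ee_rot: [-3.134, 0.0, 0.023]
wrist_force: [-1.2, 9.2, -2.5]
width: 0.0162
```

>>> {"method": "step_arm", "body": {
  "plan": [
    [[0,-6,0,0.052,0],[1,-11,0,0.104,0],[2,-16,0,0.156,0],[2,-16,0,0.156,0]]
  ]
}}

```text
time: 20.03
tool_pos: [0.4939, -0.0068, 0.0779]
ee_rot: [-3.134, 0.002, 0.179]
wrist_force: [-2.8, 7.6, -0.9]
width: 0.0162
```

>>> {"method": "step_arm", "body": {
  "plan": [
    [[1,-5,0,0.052,0],[3,-10,0,0.104,0],[5,-16,0,0.156,0],[5,-16,0,0.156,0]]
  ]
}}

```text
time: 20.37
tool_pos: [0.4973, -0.0231, 0.0773]
ee_rot: [-3.133, 0.005, 0.335]
wrist_force: [-5.8, 6.9, -0.3]
width: 0.0159
```

>>> {"method": "step_arm", "body": {
  "plan": [
    [[2,-5,0,0.052,0],[5,-10,0,0.104,0],[7,-14,0,0.156,0],[7,-14,0,0.156,0]]
  ]
}}

```text
time: 20.7
tool_pos: [0.5028, -0.0378, 0.0768]
ee_rot: [-3.132, 0.008, 0.49]
wrist_force: [-9.0, 4.1, 0.2]
width: 0.0161
```

>>> {"method": "step_arm", "body": {
  "plan": [
    [[3,-5,0,0.052,0],[6,-9,0,0.104,0],[9,-14,0,0.156,0],[9,-14,0,0.156,0]]
  ]
}}

```text
time: 21.03
tool_pos: [0.5106, -0.0508, 0.0761]
ee_rot: [-3.127, 0.008, 0.647]
wrist_force: [-11.5, 5.6, 0.5]
width: 0.0161
```

>>> {"method": "step_arm", "body": {
  "plan": [
    [[3,-4,0,0.052,0],[7,-8,0,0.104,0],[11,-12,0,0.156,0],[11,-12,0,0.156,0]]
  ]
}}

```text
time: 21.37
tool_pos: [0.5201, -0.0617, 0.0753]
ee_rot: [-3.122, 0.007, 0.804]
wrist_force: [-13.2, 5.9, 1.3]
width: 0.0165
```

>>> {"method": "step_arm", "body": {
  "plan": [
    [[4,-4,0,0.052,0],[8,-7,0,0.104,0],[12,-10,0,0.156,0],[12,-10,0,0.156,0]]
  ]
}}

```text
time: 21.7
tool_pos: [0.5324, -0.0724, 0.0752]
ee_rot: [-3.123, 0.005, 0.96]
wrist_force: [-12.7, 4.8, -0.8]
width: 0.0173
```

>>> {"method": "step_arm", "body": {
  "plan": [
    [[4,-4,0,0.052,0],[8,-7,0,0.104,0],[8,-7,0,0.104,0]]
  ]
}}

```text
time: 21.95
tool_pos: [0.5422, -0.0801, 0.0759]
ee_rot: [-3.127, 0.002, 1.064]
wrist_force: [-10.0, 4.9, -0.8]
width: 0.0184
```

>>> {"method": "step_arm", "body": {
  "plan": [
    [[-5,-8,0,0,0],[-10,-16,0,0,0],[-15,-24,0,0,0],[-20,-32,0,0,0],[-20,-32,0,0,0],[-20,-32,0,0,0]]
  ]
}}

```text
time: 22.45
tool_pos: [0.5277, -0.1156, 0.0791]
ee_rot: [3.14, -0.001, 1.057]
wrist_force: [0.2, 0.1, -1.8]
width: 0.0158
```

>>> {"method": "step_arm", "body": {
  "plan": [
    [[-12,9,0,-0.105,0],[-24,19,0,-0.209,0],[-34,30,0,-0.314,0],[-43,42,0,-0.419,0],[-51,55,0,-0.524,0],[-58,69,0,-0.628,0],[-63,83,0,-0.733,0],[-66,98,0,-0.838,0]]
  ]
}}

```text
time: 23.12
tool_pos: [0.4614, -0.0161, 0.079]
ee_rot: [3.141, -0.001, 0.215]
wrist_force: [-0.2, -0.6, -1.9]
width: 0.0155
```

>>> {"method": "step_arm", "body": {
  "plan": [
    [[-2,17,0,-0.115,0],[-2,33,0,-0.23,0],[0,50,0,-0.346,0],[3,66,0,-0.461,0],[13,81,0,-0.575,0],[13,81,0,-0.64,0],[13,81,0,-0.66,0]]
  ]
}}

```text
time: 23.7
tool_pos: [0.4751, 0.0652, 0.079]
ee_rot: [-3.141, -0.001, -0.439]
wrist_force: [0.4, 0.1, -2.0]
width: 0.0156
```

Run:
```python
from m import *
s=snap('side');t=snap('top');p,y,o=hold();d=p[:2]-C0;print(p,np.degrees(y),np.degrees(np.arctan2(d[1],d[0])),np.hypot(*d),o['wrist_force'],prof(s))
cv2.imwrite('pics/c8.png',np.hstack([cv2.resize(S['frame'][y:y+w,x:x+w,::-1],(400,400),interpolation=2) for S,x,y,w in((t,225,150,110),(s,250,150,110))]))
```

```text
[0.47456128 0.06429909 0.07870779] -25.08456381485309 156.0614145025407 0.13702552776423482 [-0.30001533  0.06133267 -2.11987579] 196:130 198:133 200:129 202:123 204:116 206:110 208:102 210:96 212:94 214:93 216:93 218:94 220:95 222:96 224:95 226:95 228:95 230:95 232:95 234:98 236:101 238:110 240:121 242:132 244:140 246:148 248:149 250:149 252:147 254:142 256:137 258:128 260:118 262:109 264:103 266:97 268:94 270:95 272:95 274:95 276:94 278:94 280:94 282:94 284:94 286:94 288:95 290:96 292:97 294:103 296:111 298:117 300:121 302:123 304:123 306:123 308:121
```

View pics/c8.png

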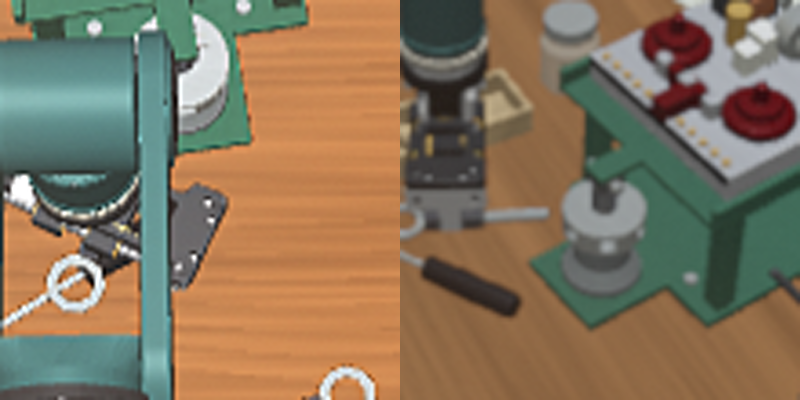

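Run:
```python
from m import *
t=snap('top');print(onz(t,246.2,228.4,.083))
s=snap('side');a=cv2.cvtColor(cv2.imread('pics/side1.png'),cv2.COLOR_BGR2GRAY);b=cv2.cvtColor(s['frame'],cv2.COLOR_RGB2GRAY)
T=a[140:205,315:385]
r=cv2.matchTemplate(b[110:235,300:400],T,cv2.TM_CCOEFF_NORMED);_,v,_,l=cv2.minMaxLoc(r)
def sub(f):  # parabola
    return .5*(f[0]-f[2])/(f[0]-2*f[1]+f[2])
dy=l[1]+110-140+sub(r[l[1]-1:l[1]+2,l[0]]);print('machine shift px',l[0]+300-315,dy,v)
P=np.array([.75,.03,.17]);print('px per 10.7mm',proj(s,P-[0,0,.0107])-proj(s,P))
```

```text
[0.43107768 0.08296341 0.083     ]
machine shift px -1 1.335405 0.9367422461509705
px per 10.7mm [-0.28554553  2.41466287]
```

>>> {"method": "step_arm", "body": {
  "plan": [
    [[-7,-14,0,0.11,0],[-13,-28,0,0.22,0],[-17,-42,0,0.33,0],[-18,-56,0,0.44,0],[-17,-70,0,0.55,0],[-14,-84,0,0.64,0],[-14,-84,0,0.64,0],[-14,-84,0,0.64,0]]
  ]
}}

```text
time: 24.57
tool_pos: [0.4602, -0.0204, 0.0786]
ee_rot: [-3.141, -0.0, 0.197]
wrist_force: [-0.5, -0.9, -2.2]
width: 0.0156
```

>>> {"method": "step_arm", "body": {
  "plan": [
    [[6,1,0,0,0],[12,2,0,0,0],[17,3,0,0,0],[22,4,0,0,0],[26,5,0,0,0],[26,5,0,0,0]]
  ]
}}

```text
time: 25.07
tool_pos: [0.4874, -0.0147, 0.0785]
ee_rot: [3.141, -0.001, 0.201]
wrist_force: [0.6, -0.8, -2.1]
width: 0.0156
```

>>> {"method": "step_arm", "body": {
  "plan": [
    [[4,1,0,0,0],[9,2,0,0,0],[9,2,0,0,0],[9,2,0,0,0]]
  ]
}}

```text
time: 25.4
tool_pos: [0.4962, -0.013, 0.0786]
ee_rot: [3.141, -0.001, 0.201]
wrist_force: [2.4, -1.3, -3.4]
width: 0.0155
```

>>> {"method": "step_arm", "body": {
  "plan": [
    [[1,-5,0,0.052,0],[3,-10,0,0.104,0],[5,-16,0,0.156,0],[5,-16,0,0.156,0]]
  ]
}}

```text
time: 25.73
tool_pos: [0.4998, -0.0278, 0.0782]
ee_rot: [-3.138, 0.0, 0.358]
wrist_force: [-1.5, 3.8, -1.4]
width: 0.0161
```

>>> {"method": "step_arm", "body": {
  "plan": [
    [[2,-5,0,0.052,0],[5,-10,0,0.104,0],[5,-10,0,0.104,0]]
  ]
}}

```text
time: 25.98
tool_pos: [0.5033, -0.0363, 0.0777]
ee_rot: [-3.134, 0.002, 0.462]
wrist_force: [-4.1, 5.6, -0.3]
width: 0.0158
```

>>> {"method": "step_arm", "body": {
  "plan": [
    [[3,-5,0,0.052,0],[6,-9,0,0.104,0],[9,-14,0,0.156,0],[9,-14,0,0.156,0]]
  ]
}}

```text
time: 26.32
tool_pos: [0.5095, -0.0469, 0.0766]
ee_rot: [-3.124, 0.002, 0.619]
wrist_force: [-8.2, 12.1, 1.2]
width: 0.0157
```

Run:
```python
from m import *
s=snap('side');p,y,o=hold();d=p[:2]-C0;print(p,np.degrees(y),np.degrees(np.arctan2(d[1],d[0])),np.hypot(*d),o['wrist_force'],o['wrist_torque'],o['width'],prof(s))
```

```text
[ 0.50955699 -0.04696674  0.07661093] 35.42658335087375 -148.33148502548644 0.10603106827963037 [-8.44039478 11.48467367  1.0768171 ] [2.25090842 1.66649207 0.42329834] 0.0158226176499391 196:101 198:108 200:114 202:116 204:117 206:115 208:112 210:110 212:110 214:109 216:111 218:111 220:109 222:108 224:108 226:108 228:106 230:101 232:96 234:88 236:80 238:74 240:70 242:66 244:61 246:56 248:54 250:54 252:52 254:51 256:50 258:50 260:50 262:51 264:53 266:55 268:56 270:56 272:56 274:56 276:54 278:53 280:54 282:54 284:54 286:55 288:58 290:60 292:60 294:62 296:65 298:66 300:65 302:63 304:64 306:64 308:64
```

>>> {"method": "step_arm", "body": {
  "plan": [
    [[3,-4,0,0.052,0],[7,-8,0,0.104,0],[7,-8,0,0.104,0]]
  ]
}}

```text
time: 26.62
tool_pos: [0.5141, -0.0528, 0.0757]
ee_rot: [-3.117, 0.003, 0.724]
wrist_force: [-12.0, 14.4, 2.2]
width: 0.016
```

>>> {"method": "step_arm", "body": {
  "plan": [
    [[-3,4,0,-0.052,0],[-7,8,0,-0.104,0],[-12,15,0,-0.2,0],[-12,15,0,-0.2,0]]
  ]
}}

```text
time: 26.95
tool_pos: [0.5036, -0.0417, 0.0764]
ee_rot: [-3.13, 0.008, 0.52]
wrist_force: [-8.6, 5.7, -0.6]
width: 0.0158
```

>>> {"method": "step_arm", "body": {
  "plan": [
    [[-7,-3,0,0,0],[-14,-6,0,0,0],[-21,-9,0,0,0],[-30,-13,0,0,0],[-34,-15,0,0,0],[-34,-15,0,0,0]]
  ]
}}

```text
time: 27.45
tool_pos: [0.4747, -0.0615, 0.0787]
ee_rot: [3.141, -0.0, 0.519]
wrist_force: [-0.1, -0.2, -1.8]
width: 0.0158
```

>>> {"method": "step_arm", "body": {
  "plan": [
    [[-30,0,0,0,0],[-60,20,0,-0.1,0],[-80,60,0,-0.2,0],[-80,100,0,-0.3,0],[-80,100,0,-0.3,0],[-80,100,0,-0.3,0]]
  ]
}}

```text
time: 27.95
tool_pos: [0.3956, 0.0405, 0.0791]
ee_rot: [3.141, -0.002, 0.225]
wrist_force: [-1.2, -0.3, -2.2]
width: 0.0158
```

Run:
```python
from m import *
s=snap('side');p,y,o=hold();print(p,np.degrees(y),o['wrist_force'],prof(s))
cv2.imwrite('pics/c9.png',np.hstack([cv2.resize(x[150:240,280:370],(400,400),interpolation=2) for x in(cv2.imread('pics/side1.png'),s['frame'][:,:,::-1])]))
```

```text
[0.39590586 0.03928856 0.07901028] 12.819922661439794 [-0.10522961 -0.53100538 -1.67295445] 196:130 198:132 200:129 202:123 204:117 206:110 208:103 210:96 212:94 214:93 216:93 218:94 220:94 222:95 224:95 226:95 228:95 230:95 232:95 234:98 236:101 238:109 240:120 242:131 244:139 246:148 248:149 250:148 252:147 254:142 256:137 258:128 260:118 262:108 264:102 266:97 268:94 270:94 272:94 274:94 276:94 278:94 280:94 282:94 284:94 286:94 288:95 290:96 292:97 294:103 296:111 298:117 300:121 302:123 304:123 306:123 308:121
```

View pics/c9.png

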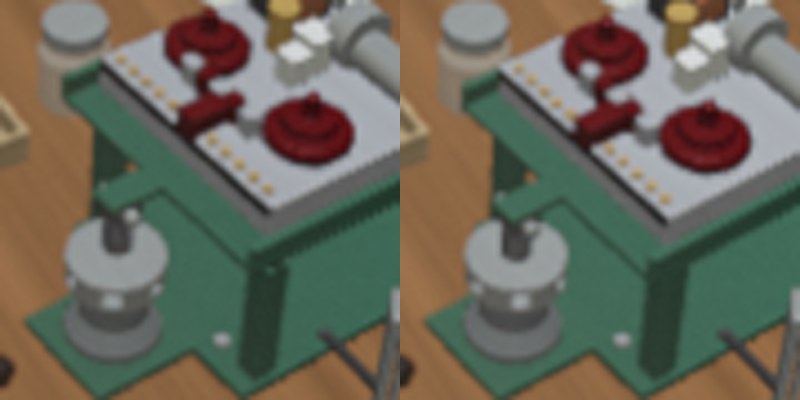

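The hole positions are identical after a push of about 19 N on the bar, which would turn a free collar about four times over, so the collar is at its stop. The crop also shows the machine about 2 px (≈10 mm) lower, resting on its posts. Now to hang the bar.

>>> {"method": "step_arm", "body": {
  "plan": [
    [[0,0,30,0.12,0],[0,0,60,0.24,0],[0,-10,90,0.36,0],[0,-20,120,0.48,0],[0,-30,150,0.6,0],[0,-40,180,0.72,0],[0,-50,196,0.84,0],[0,-50,196,0.96,0]]
  ]
}}

```text
time: 28.67
tool_pos: [0.3978, -0.0144, 0.2797]
ee_rot: [3.132, -0.0, 1.183]
wrist_force: [-0.4, -0.2, -1.7]
width: 0.0162
```

>>> {"method": "step_arm", "body": {
  "plan": [
    [[0,-10,0,0.12,0],[0,-20,0,0.24,0],[0,-30,0,0.36,0],[0,-40,0,0.48,0],[0,-60,0,0.6,0],[10,-80,0,0.72,0],[20,-90,0,0.84,0],[30,-90,0,0.96,0]]
  ]
}}

```text
time: 29.33
tool_pos: [0.4258, -0.105, 0.2744]
ee_rot: [-3.14, 0.001, 2.141]
wrist_force: [0.6, 0.1, -1.5]
width: 0.0156
```

>>> {"method": "step_arm", "body": {
  "plan": [
    [[20,-20,0,0.12,0],[40,-40,0,0.24,0],[60,-60,0,0.36,0],[80,-80,0,0.422,0],[101,-99,0,0.422,0],[101,-99,0,0.422,0],[101,-99,0,0.422,0],[101,-99,0,0.422,0]]
  ]
}}

```text
time: 30.0
tool_pos: [0.5259, -0.2011, 0.2741]
ee_rot: [-3.141, -0.001, 2.561]
wrist_force: [-0.1, 0.3, -1.3]
width: 0.015
```

Run:
```python
from m import *
s=snap('side');t=snap('top');p,y,o=hold();d=np.array([np.cos(y),np.sin(y),0]);print(p,y,o['wrist_force'],o['width'])
e=p+[0,0,.0045]-.0475*d;print('eye',e,proj(t,e),proj(s,e),'peg tip px',proj(t,[.600,-.247,.259]),proj(s,[.600,-.247,.259]))
cv2.imwrite('pics/c10.png',np.hstack([cv2.resize(S['frame'][y:y+w,x:x+w,::-1],(400,400),interpolation=2) for S,x,y,w in((t,330,120,70),(s,310,190,80))]))
```

```text
[ 0.52574322 -0.20003412  0.27509552] 2.5624513896102408 [-0.41965338  0.38513085 -1.02651244] 0.01589877244614824
eye [ 0.56549753 -0.22603113  0.27959552] [370.92311703 157.95277261] [337.94008   217.6509564] peg tip px [377.53793859 146.89892531] [352.31517119 223.77235529]
```

View pics/c10.png

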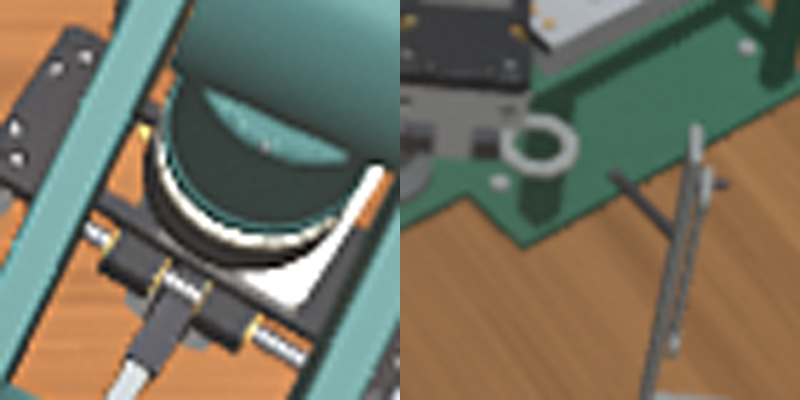

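In side, the ring is at (338,219.4) and the peg tip at (353,225.2), both as predicted within the same ~1 px offset. I'll move over the tip and thread it.

>>> {"method": "step_arm", "body": {
  "plan": [
    [[12,-7,0,0,0],[24,-14,0,0,0],[34,-21,0,0.003,0],[34,-21,0,0.003,0],[34,-21,0,0.003,0]]
  ]
}}

```text
time: 30.52
tool_pos: [0.5599, -0.2204, 0.2749]
ee_rot: [3.141, -0.0, 2.566]
wrist_force: [-0.1, 0.6, -1.7]
width: 0.0159
```

Run:
```python
from m import *
s=snap('side');p,y,o=hold();d=np.array([np.cos(y),np.sin(y),0]);print(p,y,o['wrist_force'])
e=p+[0,0,.0025]-.0475*d;print('eye',e,proj(s,e),'want',.6327-.8387*.039,-.2682+.5446*.039)
cv2.imwrite('pics/c11.png',cv2.resize(s['frame'][200:260,325:405,::-1],(800,600),interpolation=2))
```

```text
[ 0.55973328 -0.22030005  0.27509601] 2.566260182713584 [ 0.4025429   0.56202125 -1.67573198]
eye [ 0.59958632 -0.24614545  0.27759601] [352.76603135 218.91262364] want 0.5999907 -0.2469606
```

View pics/c11.png

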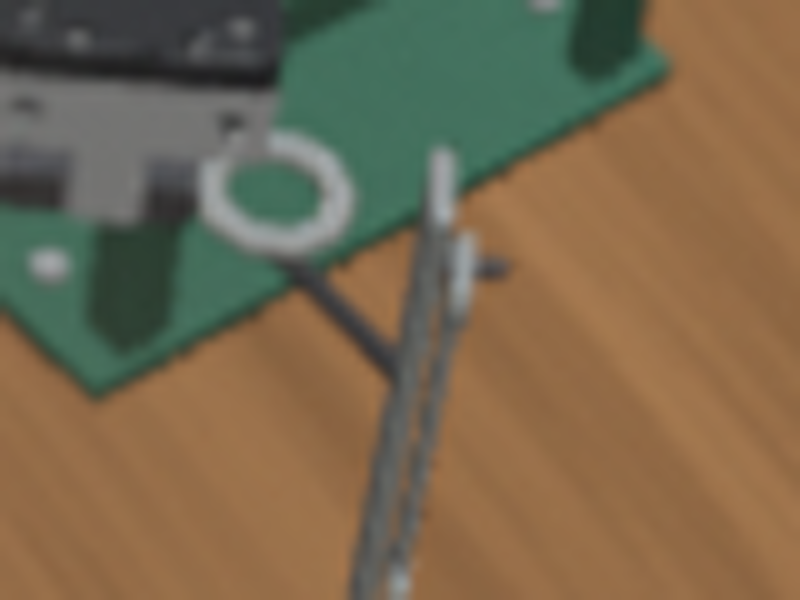

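The ring centre, at (352.7,219.3) px, sits right above the peg tip at about (353,225). Descending.

>>> {"method": "step_arm", "body": {
  "plan": [
    [[0,-1,-6,0,0],[0,-1,-12,0,0],[0,-1,-18,0,0],[2,-2,-23,0,0],[5,-4,-29,0,0],[7,-5,-35,0,0],[7,-5,-35,0,0],[7,-5,-35,0,0]]
  ]
}}

```text
time: 31.23
tool_pos: [0.5674, -0.226, 0.2388]
ee_rot: [3.142, -0.001, 2.566]
wrist_force: [-0.8, 0.6, -1.0]
width: 0.0155
```

Run:
```python
from m import *
s=snap('side');p,y,o=hold();print(p,y,o['wrist_force'],o['width'])
cv2.imwrite('pics/c12.png',cv2.resize(s['frame'][200:260,325:405,::-1],(800,600),interpolation=2))
```

```text
[ 0.56725312 -0.22592336  0.23931134] 2.56572984692876 [-0.64675978 -0.478238   -2.16440177] 0.015606912734038126
```

View pics/c12.png

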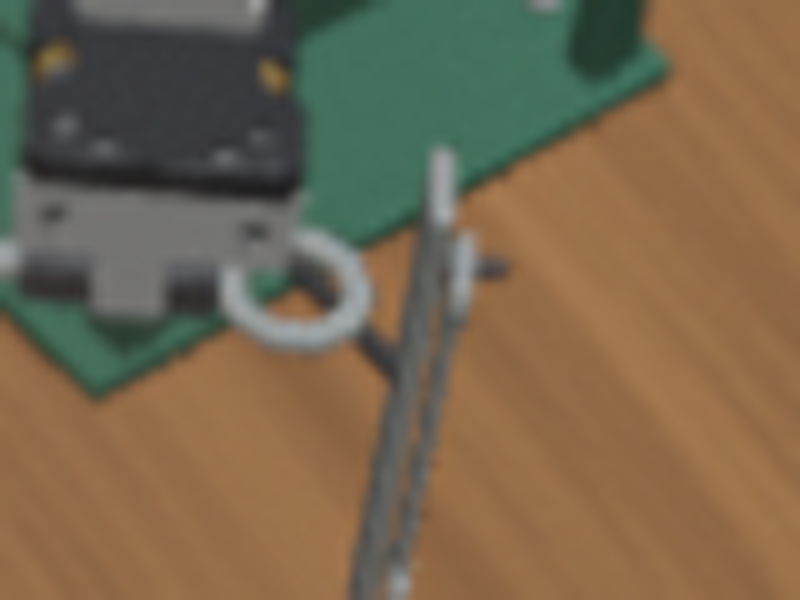

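The peg passes through the ring, so it's threaded. I'll lower a little, release and withdraw outward and up.

>>> {"method": "step_arm", "body": {
  "plan": [
    [[0,0,-2,0,0],[0,0,-3,0,0],[0,0,-3,0,8],[0,0,-3,0,20],[0,0,-3,0,40],[0,0,-3,0,60],[0,0,-3,0,80],[0,0,-3,0,80]]
  ]
}}

```text
time: 31.95
tool_pos: [0.5672, -0.2259, 0.2366]
ee_rot: [-3.142, -0.0, 2.566]
wrist_force: [0.5, 0.6, 0.7]
width: 0.0419
```

>>> {"method": "step_arm", "body": {
  "plan": [
    [[0,0,0,0,80],[0,0,0,0,80],[0,0,0,0,80],[0,0,0,0,80],[-10,6,5,0,80],[-30,18,20,0,80],[-50,30,50,0,90],[-60,36,80,0,90]]
  ]
}}

```text
time: 32.62
tool_pos: [0.5052, -0.1886, 0.3164]
ee_rot: [-3.141, -0.004, 2.566]
wrist_force: [0.7, -0.7, 0.4]
width: 0.0835
```

>>> {"method": "step_arm", "body": {
  "plan": [
    [[-30,0,10,0,90],[-60,10,10,0,90],[-90,20,10,0,90],[-90,20,10,0,90],[-90,20,10,0,90],[-90,20,10,0,90]]
  ]
}}

```text
time: 33.12
tool_pos: [0.4178, -0.1701, 0.3267]
ee_rot: [3.141, 0.001, 2.566]
wrist_force: [0.8, -0.5, -0.2]
width: 0.0845
```

Run:
```python
from m import *
s=snap('side','side2.png');t=snap('top','top2.png');p,y,o=hold();print(p,y,o['wrist_force'],o['width'])
A=cv2.resize(s['frame'][200:300,320:420,::-1],(400,400),interpolation=2)
B=cv2.resize(t['frame'][:,:,::-1],(400,300));B=cv2.copyMakeBorder(B,0,100,0,0,0)
cv2.imwrite('pics/c13.png',np.hstack([A,B]))
# tin candidates: bright low-sat round blobs, top
F=t['frame'].astype(int);m=((F.max(2)-F.min(2))<22)&(F.max(2)>185)
for i,st,c,k in comps(m,60): print(st,np.round(c,1),np.round(onz(t,*c,.05),3))
```

```text
[ 0.41815188 -0.17023382  0.32601009] 2.565979139774153 [-0.58128026 -0.20594036 -0.55385684] 0.08464256548334331
[  86    0  335   17 3906] [243.8   7.5] [1.117 0.099 0.05 ]
[ 120   36   78   62 2411] [161.6  65.3] [0.928 0.34  0.05 ]
[432  55  23  21 354] [443.1  65.1] [ 0.924 -0.494  0.05 ]
[ 223   66   85   77 3107] [266.9 102.3] [0.807 0.028 0.05 ]
[ 20  85  24  24 372] [31.2 96.4] [0.835 0.724 0.05 ]
[ 39 106  25  23 385] [ 50.7 116.9] [0.769 0.659 0.05 ]
[168 123  20  18 280] [177.9 131.4] [0.72  0.283 0.05 ]
[417 146  21  16 140] [426.3 153.9] [ 0.649 -0.425  0.05 ]
[260 154  28  28 407] [273.8 168.2] [0.608 0.009 0.05 ]
[363 203  22  18 104] [373.8 213.9] [ 0.476 -0.268  0.05 ]
[409 224  18  19 268] [417.5 233.1] [ 0.421 -0.386  0.05 ]
[276 267  19  10  66] [285.  271.4] [ 0.318 -0.021  0.05 ]
[  18  304   38   65 1544] [ 40.5 334.4] [0.151 0.636 0.05 ]
[373 304  14  18  70] [379.6 312.1] [ 0.208 -0.273  0.05 ]
```

View pics/c13.png

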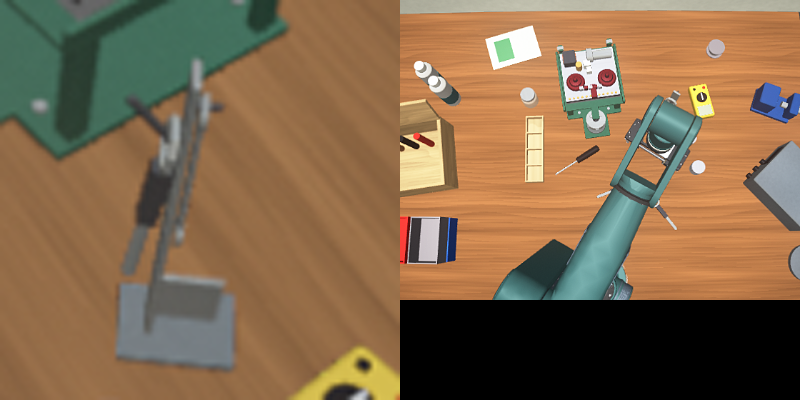

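The bar hangs by its eye on the peg and the arm is clear. Two tins exist: t3 at top px (417.5,233), and t2, near (422,185), now under the arm. I'll locate both in the side view.

```bash
cat >> m.py <<'E'
def tins():
    s=snap('side');t=snap('top');out=[]
    for n,S in(('top',t),('side',s)):
        F=S['frame'].astype(int);m=((F.max(2)-F.min(2))<22)&(F.max(2)>(185 if n=='top' else 140))
        for i,st,c,k in comps(m,60):
            P=onz(S,*c,.05)
            if st[2]<40 and -.65<P[1]<.7 and P[0]<.85: print(n,st,np.round(c,1),np.round(P,3))
E
python3 - <<'E'
from m import *
tins()
E
```

```text
top [ 39 106  25  23 384] [ 50.8 116.8] [0.769 0.659 0.05 ]
top [168 123  20  18 281] [178.  131.4] [0.72  0.283 0.05 ]
top [417 146  21  16 131] [426.2 154. ] [ 0.648 -0.425  0.05 ]
top [260 154  28  28 406] [273.8 168.2] [0.608 0.009 0.05 ]
top [363 203  22  18 104] [373.8 213.7] [ 0.476 -0.268  0.05 ]
top [409 224  18  19 267] [417.4 233.1] [ 0.421 -0.386  0.05 ]
top [276 267  19  10  67] [284.9 271.5] [ 0.318 -0.02   0.05 ]
top [  18  304   38   65 1544] [ 40.5 334.4] [0.151 0.636 0.05 ]
top [373 304  14  18  70] [379.6 312.1] [ 0.208 -0.273  0.05 ]
top [ 10 336  39  33  75] [ 20.7 359.8] [0.084 0.686 0.05 ]
side [261 158  31   8 119] [276.3 162.8] [0.633 0.299 0.05 ]
side [301 158  23  20 170] [313.  167.4] [0.746 0.213 0.05 ]
side [   0  164   22   59 1029] [  9.8 194.1] [-0.345  0.6    0.05 ]
side [295 200  22  15 202] [305.4 207.9] [0.618 0.038 0.05 ]
side [  0 231  15  17 100] [  7.8 238.7] [-0.361  0.361  0.05 ]
side [   0  254   32   79 1113] [ 18.9 299.6] [-0.339  0.081  0.05 ]
side [133 263  19  28  74] [144.8 275.6] [0.045 0.002 0.05 ]
side [250 272  13  11  60] [256.  277.1] [ 0.349 -0.151  0.05 ]
side [339 301  18  15 223] [347.2 308. ] [ 0.537 -0.364  0.05 ]
side [241 304  15  12  68] [248.2 309.1] [ 0.284 -0.242  0.05 ]
side [384 304  21  19 192] [394. 313.] [ 0.646 -0.438  0.05 ]
side [306 324  20  17 257] [315.6 332.2] [ 0.419 -0.39   0.05 ]
```

>>> {"method": "step_arm", "body": {
  "plan": [
    [[0,-40,-30,0,100],[0,-80,-60,0,100],[0,-120,-90,0,100],[0,-160,-120,0,100],[1,-190,-150,0,100],[3,-217,-180,0,100],[3,-217,-206,0,100],[3,-217,-206,0,100]]
  ]
}}

```text
time: 33.98
tool_pos: [0.4178, -0.3872, 0.1127]
ee_rot: [3.139, -0.011, 2.563]
wrist_force: [-1.4, 1.6, -0.8]
width: 0.0939
```

Run:
```python
from m import *
p,y,o=hold();print(p)
tins()
t=snap('top');H=cv2.cvtColor(t['frame'],cv2.COLOR_RGB2HSV);W=np.zeros(H.shape[:2],bool);W[150:268,160:220]=1
print(H[160,188],H[210,177],H[180,188],H[200,150])
F=t['frame'].astype(int);m=(W&(F[:,:,2]>115)).astype(np.uint8);m=cv2.morphologyEx(m,3,np.ones((5,5)))
c=max(cv2.findContours(m,0,1)[0],key=cv2.contourArea)[:,0]
P=np.float32([onz(t,u,v,.032)[:2] for u,v in c]);r=cv2.minAreaRect(P*1000);print(r,cv2.boxPoints(r))
```

```text
[ 0.41783789 -0.38724878  0.11271913]
top [ 39 106  25  23 388] [ 50.8 116.8] [0.769 0.659 0.05 ]
top [168 123  20  18 282] [178.  131.4] [0.72  0.283 0.05 ]
top [417 146  21  16 180] [426.6 153.8] [ 0.649 -0.426  0.05 ]
top [260 154  28  28 408] [273.8 168.2] [0.608 0.009 0.05 ]
top [397 183  18  18 212] [404.5 190.9] [ 0.541 -0.356  0.05 ]
top [410 225  17  17 159] [419.1 231.8] [ 0.424 -0.391  0.05 ]
top [444 227  14  10  61] [451.4 232.4] [ 0.422 -0.481  0.05 ]
top [313 251  15  15  80] [320.4 258. ] [ 0.354 -0.117  0.05 ]
top [276 267  20  10  70] [285.3 271.4] [ 0.318 -0.022  0.05 ]
top [  18  304   38   65 1544] [ 40.5 334.4] [0.151 0.636 0.05 ]
top [ 10 306  39  63 107] [ 18.7 348.1] [0.114 0.693 0.05 ]
top [206 356  12  13  72] [210.5 362.5] [0.08  0.177 0.05 ]
side [290 150  14   9 103] [296.6 154.2] [0.727 0.31  0.05 ]
side [301 158  23  20 169] [313.1 167.4] [0.746 0.212 0.05 ]
side [   0  164   22   59 1025] [  9.9 194.1] [-0.345  0.6    0.05 ]
side [  1 231  14  18 124] [  8.3 239.5] [-0.359  0.356  0.05 ]
side [   1  254   31   79 1145] [ 18.7 299.4] [-0.339  0.082  0.05 ]
side [124 263  28  30  92] [141.7 278.5] [ 0.033 -0.004  0.05 ]
side [250 272  13  11  61] [256. 277.] [ 0.349 -0.151  0.05 ]
side [305 285  30  11 121] [319.4 291.7] [ 0.493 -0.28   0.05 ]
side [339 301  18  15 223] [347.2 308. ] [ 0.537 -0.364  0.05 ]
side [241 304  15  12  67] [248.1 309.1] [ 0.284 -0.242  0.05 ]
side [384 304  21  19 192] [394. 313.] [ 0.646 -0.438  0.05 ]
side [306 328  20  13 114] [315.8 334.4] [ 0.417 -0.397  0.05 ]
[ 13 152 211] [ 17 107 214] [ 24  61 251] [ 13 154 196]
((502.17376708984375, 252.38800048828125), (266.9231262207031, 71.12139892578125), 1.467572808265686) [[367.8452  284.51892]
 [369.66675 213.42085]
 [636.5023  220.25708]
 [634.6808  291.35516]]
```

>>> {"method": "step_arm", "body": {
  "plan": [
    [[0,0,-30,0,100],[0,0,-60,0,100],[0,0,-91,0,100],[0,0,-91,0,60],[0,0,-91,0,30],[0,0,-91,0,30],[0,0,-91,0,30],[0,0,-91,0,30]]
  ]
}}

```text
time: 34.8
tool_pos: [0.4219, -0.3883, 0.0329]
ee_rot: [-3.14, 0.006, 2.566]
wrist_force: [0.4, 0.0, -0.4]
width: 0.0638
```

>>> {"method": "step_arm", "body": {
  "plan": [
    [[0,0,0,0,30],[0,0,0,0,30],[0,0,0,0,30]]
  ]
}}

```text
time: 35.05
tool_pos: [0.4209, -0.3878, 0.0311]
ee_rot: [-3.141, 0.003, 2.566]
wrist_force: [-0.9, -0.6, 5.0]
width: 0.051
```

>>> {"method": "step_arm", "body": {
  "plan": [
    [[0,0,40,0,30],[0,0,80,0,30],[0,30,120,0,30],[0,70,120,0,30],[0,110,120,0.1,30],[0,150,120,0.2,30],[0,190,120,0.3,30],[0,230,120,0.4,30]]
  ]
}}

```text
time: 35.72
tool_pos: [0.4194, -0.1548, 0.1489]
ee_rot: [3.141, -0.001, 2.97]
wrist_force: [0.5, 0.0, -2.3]
width: 0.0513
```

>>> {"method": "step_arm", "body": {
  "plan": [
    [[0,40,0,0.1,30],[0,80,0,0.2,30],[0,120,0,0.202,30],[0,160,0,0.202,30],[0,200,0,0.202,30],[-5,240,0,0.202,30],[-10,280,0,0.202,30],[-12,320,0,0.202,30]]
  ]
}}

```text
time: 36.38
tool_pos: [0.4069, 0.1649, 0.149]
ee_rot: [3.142, -0.001, -3.115]
wrist_force: [0.6, 0.7, -1.9]
width: 0.0512
```

>>> {"method": "step_arm", "body": {
  "plan": [
    [[-2,40,0,0,30],[-4,70,0,0,30],[-4,86,-10,0,30],[-4,86,-40,0,30],[-4,86,-60,0,30],[-4,86,-60,0,30],[-4,86,-60,0,30],[-4,86,-60,0,30]]
  ]
}}

```text
time: 37.05
tool_pos: [0.4049, 0.2491, 0.0904]
ee_rot: [3.141, 0.001, -3.116]
wrist_force: [0.1, 0.5, -1.1]
width: 0.0515
```

Run:
```python
from m import *
p,y,o=hold();print(p,y,o['width'],o['wrist_force']);tins()
```

```text
[0.40486849 0.24914881 0.09043755] -3.1158458019719952 0.05146687956365197 [ 0.08430309  0.48734767 -1.13061429]
top [ 39 106  25  23 384] [ 50.8 116.8] [0.769 0.659 0.05 ]
top [168 123  20  18 279] [177.9 131.4] [0.72  0.283 0.05 ]
top [417 146  21  16 107] [426.2 154.1] [ 0.648 -0.425  0.05 ]
top [260 154  28  28 406] [273.8 168.2] [0.608 0.009 0.05 ]
top [397 183  18  18 258] [405.6 191.8] [ 0.538 -0.36   0.05 ]
top [313 251  15  15  83] [320.2 257.9] [ 0.354 -0.117  0.05 ]
top [276 267  20  10  70] [285.3 271.4] [ 0.318 -0.022  0.05 ]
top [349 275  14  15  79] [355.6 282. ] [ 0.289 -0.211  0.05 ]
top [  18  304   38   65 1544] [ 40.5 334.4] [0.151 0.636 0.05 ]
top [373 304  14  18  70] [379.6 312.1] [ 0.208 -0.273  0.05 ]
side [290 150  14   9  98] [296.5 154. ] [0.727 0.311 0.05 ]
side [301 158  23  20 167] [313.  167.5] [0.745 0.212 0.05 ]
side [  0 171  22  45 577] [ 11.1 192. ] [-0.34   0.611  0.05 ]
side [295 200  22  15 193] [305.6 207.9] [0.619 0.037 0.05 ]
side [ 19 265   9  21  79] [ 24.1 276.3] [-0.316  0.166  0.05 ]
side [ 21 287   8  13  62] [ 24.4 293.9] [-0.32   0.096  0.05 ]
side [339 301  18  15 222] [347.3 308. ] [ 0.537 -0.364  0.05 ]
side [384 304  21  19 192] [394. 313.] [ 0.646 -0.438  0.05 ]
```

>>> {"method": "step_arm", "body": {
  "plan": [
    [[0,-1,-15,0,30],[0,-1,-30,0,30],[0,-1,-42,0,30],[0,-1,-45,0,30],[0,-1,-45,0,30],[0,-1,-45,0,30]]
  ]
}}

```text
time: 37.65
tool_pos: [0.4052, 0.2483, 0.0458]
ee_rot: [3.141, 0.002, -3.116]
wrist_force: [-0.6, -1.1, -1.8]
width: 0.0518
```

>>> {"method": "step_arm", "body": {
  "plan": [
    [[0,0,-4,0,30],[0,0,-8,0,30],[0,0,-8,0,30],[0,0,-8,0,30]]
  ]
}}

```text
time: 37.98
tool_pos: [0.4042, 0.2481, 0.0364]
ee_rot: [3.142, -0.0, -3.115]
wrist_force: [-0.3, 0.4, -2.3]
width: 0.0516
```

>>> {"method": "step_arm", "body": {
  "plan": [
    [[0,0,0,0,45],[0,0,0,0,70],[0,0,0,0,85],[0,0,0,0,85],[0,0,0,0,85],[0,0,30,0,85],[0,0,70,0,85],[0,-10,110,0,85]]
  ]
}}

```text
time: 38.65
tool_pos: [0.4032, 0.2385, 0.1467]
ee_rot: [-3.141, -0.003, -3.114]
wrist_force: [0.6, -0.2, 0.2]
width: 0.0796
```

>>> {"method": "step_arm", "body": {
  "plan": [
    [[0,-40,0,0,95],[0,-80,0,0,95],[0,-120,0,0,95],[0,-160,0,0,95],[0,-200,0,0,95],[0,-240,0,0,95],[0,-280,0,0,95],[0,-320,0,0,95]]
  ]
}}

```text
time: 39.32
tool_pos: [0.4041, -0.0838, 0.147]
ee_rot: [-3.141, 0.002, -3.115]
wrist_force: [0.4, 0.7, 0.4]
width: 0.0887
```

>>> {"method": "step_arm", "body": {
  "plan": [
    [[0,-40,0,0,95],[0,-80,0,0,95],[0,-120,0,0,95],[5,-160,0,0,95],[40,-200,0,0,95],[70,-230,0,0,95],[100,-254,0,0,95],[134,-279,0,0,95]]
  ]
}}

```text
time: 39.98
tool_pos: [0.5315, -0.3575, 0.1465]
ee_rot: [-3.141, 0.0, -3.117]
wrist_force: [0.2, 0.2, 0.3]
width: 0.0893
```

Run:
```python
from m import *
p,y,o=hold();print(p,y,o['width'],o['wrist_force']);tins()
```

```text
[ 0.53152254 -0.35749166  0.14647041] -3.117281455864804 0.08926632079360354 [0.16119804 0.20729216 0.30855827]
top [ 39 106  25  24 390] [ 50.8 116.9] [0.769 0.659 0.05 ]
top [168 123  20  18 282] [178.  131.4] [0.72  0.283 0.05 ]
top [260 154  28  28 412] [273.8 168.3] [0.608 0.009 0.05 ]
top [177 231  18  19 274] [185.6 239.9] [0.406 0.251 0.05 ]
top [313 251  15  15  76] [319.9 257.6] [ 0.355 -0.116  0.05 ]
top [276 267  20  10  70] [285.3 271.4] [ 0.318 -0.022  0.05 ]
top [373 304  14  18  70] [379.6 312.1] [ 0.208 -0.273  0.05 ]
side [290 150  14   6  70] [296.5 152.9] [0.73  0.317 0.05 ]
side [   0  160   22   64 1099] [  9.9 193.9] [-0.345  0.601  0.05 ]
side [218 187  13   8  66] [223.6 190.7] [0.397 0.244 0.05 ]
side [  0 228  24  22 241] [ 10.9 239.5] [-0.35   0.352  0.05 ]
side [   0  245   33   90 1431] [ 17.7 298. ] [-0.342  0.089  0.05 ]
side [349 246  28  15 107] [363.3 254.1] [ 0.685 -0.221  0.05 ]
side [249 272  14  11  64] [255.8 277.2] [ 0.348 -0.151  0.05 ]
side [339 301  18  15 223] [347.2 308. ] [ 0.537 -0.364  0.05 ]
side [241 304  15  12  69] [248.2 309.2] [ 0.284 -0.243  0.05 ]
side [384 304  21  19 192] [394. 313.] [ 0.646 -0.438  0.05 ]
```

>>> {"method": "step_arm", "body": {
  "plan": [
    [[0,0,-10,0,95],[0,0,-45,0,95],[0,0,-80,0,95],[0,0,-115,0,95],[0,0,-115,0,30],[0,0,-115,0,30],[0,0,-115,0,30],[0,0,-115,0,30]]
  ]
}}

```text
time: 40.75
tool_pos: [0.5324, -0.3564, 0.0357]
ee_rot: [-3.137, 0.005, -3.115]
wrist_force: [0.5, -0.3, 0.2]
width: 0.0663
```

>>> {"method": "step_arm", "body": {
  "plan": [
    [[0,0,0,0,30],[0,0,0,0,30],[0,0,0,0,30],[0,0,0,0,30]]
  ]
}}

```text
time: 41.08
tool_pos: [0.5322, -0.3568, 0.0347]
ee_rot: [-3.138, 0.004, -3.116]
wrist_force: [-1.2, -0.6, 5.7]
width: 0.0511
```

>>> {"method": "step_arm", "body": {
  "plan": [
    [[0,0,40,0,30],[-10,0,80,0,30],[-40,20,115,0,30],[-75,40,115,0,30],[-105,60,115,0,30],[-125,90,115,0,30],[-128,130,115,0,30],[-128,170,115,0,30]]
  ]
}}

```text
time: 41.75
tool_pos: [0.401, -0.184, 0.1465]
ee_rot: [3.141, 0.0, -3.119]
wrist_force: [1.6, -0.1, -1.3]
width: 0.051
```

>>> {"method": "step_arm", "body": {
  "plan": [
    [[0,40,0,0,30],[0,80,0,0,30],[0,120,0,0,30],[0,160,0,0,30],[0,200,0,0,30],[0,240,0,0,30],[10,280,0,0,30],[40,305,0,0,30]]
  ]
}}

```text
time: 42.42
tool_pos: [0.4399, 0.1236, 0.147]
ee_rot: [3.14, -0.001, -3.112]
wrist_force: [0.5, -1.5, 0.2]
width: 0.0513
```

>>> {"method": "step_arm", "body": {
  "plan": [
    [[35,20,0,0,30],[60,50,0,0,30],[85,83,0,0,30],[85,105,0,0,30],[85,133,-20,0,30],[85,133,-40,0,30],[85,133,-55,0,30],[85,133,-55,0,30]]
  ]
}}

```text
time: 43.08
tool_pos: [0.5246, 0.2525, 0.0867]
ee_rot: [-3.139, -0.009, -3.114]
wrist_force: [-1.4, -0.7, -2.1]
width: 0.0511
```

Run:
```python
from m import *
p,y,o=hold();print(p,y,o['width'],o['wrist_force'])
s=snap('side');F=s['frame'].astype(int);m=((F.max(2)-F.min(2))<22)&(F.max(2)>130)
for i,st,c,k in comps(m,40):
    P=onz(s,*c,.101)
    if .4<P[0]<.65 and .15<P[1]<.35: print(st,c,P)
print('expected tin top px',proj(s,p+[.0055,0,.0155]),proj(s,[.5345,.2518,.055]))
cv2.imwrite('pics/c14.png',cv2.resize(s['frame'][140:230,190:310,::-1],(800,600),interpolation=2))
```

```text
[0.52458771 0.25250564 0.08665568] -3.114096444532484 0.051115583386414504 [-1.35224265 -0.70230098 -2.11950509]
[249 164   7   9  51] [252.2745098 168.2745098] [0.51715445 0.25524018 0.101     ]
expected tin top px [255.85188494 167.41420457] [257.61430504 176.93283879]
```

View pics/c14.png

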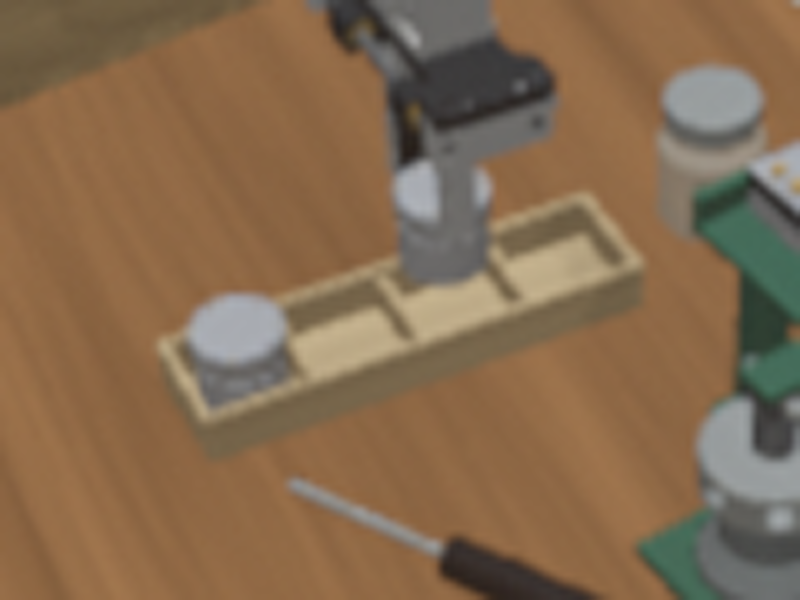

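Tin t3 is in the first cell. Tin t2 hangs upright over the third cell, its centre near px (256,168.5). I'll shift it slightly and lower it.

>>> {"method": "step_arm", "body": {
  "plan": [
    [[3,-2,0,0,30],[3,-2,0,0,30],[3,-2,0,0,30],[3,-2,-12,0,30],[3,-2,-24,0,30],[3,-2,-36,0,30],[3,-2,-36,0,30],[3,-2,-36,0,30]]
  ]
}}

```text
time: 43.8
tool_pos: [0.5294, 0.2502, 0.0533]
ee_rot: [-3.14, -0.004, -3.115]
wrist_force: [0.4, 0.0, -1.1]
width: 0.0512
```

>>> {"method": "step_arm", "body": {
  "plan": [
    [[0,0,-4,0,30],[0,0,-9,0,30],[0,0,-9,0,30],[0,0,-9,0,30]]
  ]
}}

```text
time: 44.13
tool_pos: [0.5306, 0.2507, 0.0462]
ee_rot: [-3.142, -0.0, -3.115]
wrist_force: [1.1, -0.1, -1.6]
width: 0.0518
```

>>> {"method": "step_arm", "body": {
  "plan": [
    [[-2,0,-2,0,30],[-2,0,-5,0,30],[-2,0,-5,0,30],[-2,0,-5,0,30]]
  ]
}}

```text
time: 44.47
tool_pos: [0.5286, 0.2507, 0.0413]
ee_rot: [-3.142, -0.0, -3.115]
wrist_force: [-0.2, 0.5, -1.1]
width: 0.0513
```

>>> {"method": "step_arm", "body": {
  "plan": [
    [[0,0,-1,0,30],[0,0,-1,0,45],[0,0,-1,0,60],[0,0,-1,0,80],[0,0,-1,0,80],[0,0,-1,0,80],[0,0,40,0,80],[0,0,80,0,80]]
  ]
}}

```text
time: 45.13
tool_pos: [0.5264, 0.2499, 0.1189]
ee_rot: [-3.139, -0.008, -3.115]
wrist_force: [0.5, 0.8, 0.8]
width: 0.0749
```

>>> {"method": "step_arm", "body": {
  "plan": [
    [[0,0,40,0,80],[-40,20,80,0,80],[-80,50,110,0,80],[-120,80,110,0,80],[-150,110,110,0,80],[-180,140,110,0,80],[-200,165,110,0,80],[-200,190,110,0,80]]
  ]
}}

```text
time: 45.8
tool_pos: [0.3302, 0.4326, 0.2332]
ee_rot: [3.14, 0.002, -3.115]
wrist_force: [0.6, 0.0, 0.5]
width: 0.0752
```

>>> {"method": "step_arm", "body": {
  "plan": [
    [[-40,40,0,0,80],[-50,50,0,0,80],[-50,50,0,0,80]]
  ]
}}

```text
time: 46.05
tool_pos: [0.2784, 0.4854, 0.2313]
ee_rot: [3.14, -0.002, -3.108]
wrist_force: [0.7, -0.0, -0.4]
width: 0.0754
```

Run:
```python
from m import *
p,y,o=hold();print(p,y,o['width'],o['wrist_force']);tins()
s=snap('side','sideF.png');t=snap('top','topF.png');print(prof(s)[60:330])
A=cv2.resize(s['frame'][140:300,200:420,::-1],(440,320),interpolation=2)
B=cv2.resize(t['frame'][:,:,::-1],(440,330))
D=cv2.resize(s['frame'][200:290,325:415,::-1],(325,325),interpolation=2);E=cv2.resize(t['frame'][150:265,165:215,::-1],(140,325),interpolation=2)
out=np.zeros((660,800,3),np.uint8)[:600]
out[:320,:440]=A;out[270+0:600,:440][50:]=B[:280];out[:325,440:765]=D;out[275:600,600:740]=E
cv2.imwrite('pics/c15.png',out)
# hanging bar stillness: diff over the hanger region
a=s['frame'][195:290,335:385].astype(int);b=snap('side')['frame'][195:290,335:385].astype(int);c=cv2.imread('pics/side2.png')[195:290,335:385,::-1].astype(int)
print(abs(a-b).mean(),abs(a-b).max(),abs(a-c).mean())
```

```text
[0.27841795 0.48544403 0.23126531] -3.108350408548947 0.0753744247335405 [ 7.06075762e-01 -1.27446091e-04 -3.52599981e-01]
top [ 39 106  25  23 382] [ 50.8 116.9] [0.769 0.659 0.05 ]
top [168 123  20  18 280] [177.9 131.4] [0.72  0.283 0.05 ]
top [417 146  21  16  64] [426.9 153.8] [ 0.649 -0.427  0.05 ]
top [260 154  28  27 398] [273.9 168.1] [0.609 0.008 0.05 ]
top [177 185  19  18 261] [185.9 193.8] [0.536 0.254 0.05 ]
top [177 231  18  19 270] [185.5 239.9] [0.406 0.251 0.05 ]
top [313 251  15  15  83] [320.2 257.9] [ 0.354 -0.117  0.05 ]
top [276 267  20  10  70] [285.3 271.4] [ 0.318 -0.022  0.05 ]
top [349 275  14  15  79] [355.6 282. ] [ 0.289 -0.211  0.05 ]
top [ 22 304  34  24 371] [ 44.4 312.8] [0.208 0.63  0.05 ]
top [373 304  14  18  69] [379.7 312.2] [ 0.207 -0.273  0.05 ]
top [ 26 337  27  32 500] [ 37.6 354.4] [0.098 0.64  0.05 ]
side [290 150  14   9  98] [296.5 154. ] [0.727 0.311 0.05 ]
side [301 158  23  20 166] [312.9 167.4] [0.745 0.212 0.05 ]
side [  0 172  22  44 346] [ 10.6 192.7] [-0.342  0.607  0.05 ]
side [251 173  14  10 104] [257.6 177.4] [0.536 0.255 0.05 ]
side [218 184  15  10 113] [225.1 188.7] [0.406 0.252 0.05 ]
side [295 200  22  15 185] [305.5 208. ] [0.618 0.037 0.05 ]
side [108 283  34  10  64] [123.5 289.4] [-0.027 -0.02   0.05 ]
side [384 304  21  19 192] [394. 313.] [ 0.646 -0.438  0.05 ]
3 212:91 214:90 216:90 218:91 220:91 222:92 224:92 226:91 228:92 230:91 232:92 234:95 236:98 238:106 240:117 242:127 244:135 246:143 248:145 250:145 252:143 254:138 256:133 258:125 260:115 262:105 264:99 266:94 268:91 270:91 272:91 274:91 276:91 278:91 280:91 282:91 284
0.5606315789473684 4 6.018035087719298
```

Run:
```python
from m import *
t=snap('top');s=snap('side')
for a,b in(((185.9,193.8),(257.6,177.4)),((185.5,239.9),(225.1,188.7))): print(*tri(t,a,s,b))
for f in(s['frame'],cv2.imread('pics/side2.png')[:,:,::-1],cv2.imread('pics/side1.png')[:,:,::-1]):
    F=f.astype(int)[225:285,335:375];m=F.max(2)<75
    print([(st.tolist(),np.round(c+[335,225],1)) for i,st,c,k in comps(m,12)])
S,B=np.array([.6327,-.2682,0]),np.array([-.8387,.5446,0])
e=S+.012*B;print('expected hanging handle px',proj(s,e+[0,0,.225-.0475]),'eye',proj(s,e+[0,0,.225]))
```

```text
[0.53551092 0.25443193 0.05023025] 0.00022790059213219116
[0.40565746 0.25143525 0.05044294] 0.00010686688690335468
[([0, 0, 8, 10, 68], array([338. , 229.1])), ([17, 0, 10, 10, 28], array([356.3, 228.8])), ([19, 17, 10, 15, 86], array([358.1, 248.7]))]
[([0, 0, 8, 10, 64], array([337.9, 229. ])), ([17, 0, 10, 10, 22], array([356.8, 229.2])), ([20, 17, 9, 15, 78], array([358.3, 248.6]))]
[([0, 0, 8, 10, 68], array([338. , 229.1])), ([17, 0, 13, 14, 35], array([357.8, 230.3]))]
expected hanging handle px [358.74841745 243.98806497] eye [360.82046248 232.90982477]
```

```bash
python3 -c "
from bench import robot
print(robot.close_job())"
```

```text
the job is handed in; nothing more can be done
None
```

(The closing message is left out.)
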